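Cover the pot on the cork mat with the lid that fits it

ROBOT

A 6-joint arm with a two-finger parallel gripper is mounted at the origin on a cart in front of the work surface, level with it; the furniture and walls round the work are solid. World frame = base frame: x ahead of the robot, y to its left, z up, the work surface at z = 0. Lengths are in m, angles in rad, forces in N, time in s.
With the tool pointing down it reaches from about 0.375 to 0.9 m from the base axis. Payload 3.1 kg.
Tool frame: the origin (TCP) lies between the finger pads; the fingertips stand 25 mm ahead of it and the grasp point (between the pads) lies 6 mm ahead of it (r.nose_length is the distance from the TCP to the fingertips, in m); z points along the fingers, y is the direction in which the jaws open and shut (so a half turn about z gives the same grasp; the last joint's range is limited). The gripper opens to 87 mm and grips with 3 to 60 N. Pads are 19 mm wide; open, the fingers measure 117 mm over their backs; the gripper's body (75 mm by 190 mm) begins 51 mm behind the grasp point.
Start: joints at [1.113, 0.527, 1.433, -0, 1.181, -0.178], TCP at [0.172, 0.601, 0.248] pointing down, gripper open.
Joint ranges: [-3.08, 3.08], [-0.75, 2.2], [0.22, 2.44], [-1.43, 4.57], [0, 2.65], [-2.85, 2.85]. Speed limits (rad/s): [2.79, 2.79, 3.14, 3.14, 3.14, 3.14].

INTERFACE

Orientations are given as a rotation vector (axis times angle).
In Python, from bench import r gives the robot as it stands.
- The arm moves only by the tool jog_arm, never from a script. Its argument "commands" is a list of rows, each a list of 7 numbers: the turn, a rotation vector about the tool's x, y, z in rad, then the shift along the tool's x, y, z in mm, then the opening, from 0 (shut) to 1 (fully open). A call has 1 to 8 rows; each row shifts and turns the commanded pose from where the row before left it, along the tool's axes as they then stand; what a row does not reach is not made up. A row lasts 1/10 s, in which the tool goes at most 50 mm and 8.59 degrees, less where a joint would pass 70% of its speed; a pose out of reach is approached as far as the arm can. A call with a gripper value outside its range is refused whole. The fingers move at their own pace and stop on an object; "force" is the grip in N (left out, the last holds). Time passes only in rows, so rows that do not move let the fingers close. It gives the time, the measured TCP pose, the force and the opening at its end, in the units of the state.
- r.sense(): the state, without advancing time (a new reading comes with each control period).
- r.get_image(name): name is "scene" or "top" or "wrist"; returns the picture (420x560x3 uint8, red, green, blue); there is no depth.
- r.calibration(name): a dict with "fov_y" (degrees; the focal length in pixels is half the picture's height over the tangent of half this angle, whatever the lens; pixels are square), "cx", "cy" (the principal point, pixels), "rvec" (rotation vector, rad) and "tvec" (3), from world to camera coordinates, as OpenCV has them. Camera axes: x right, y down, z forward; pixel columns grow to the right and rows downward; lengths in m; the calibration is good to about 2 mm. A picture is of the moment at which its call begins: read the wrist's pose just before it. calibration takes no time and is no camera call; for the wrist camera it gives the pose at the moment of the call.
- r.finish_job(): hands the job in, once; it reports no verdict.
Trained networks look in the newest picture that a camera, given by its name, has taken for a name from the list of things; names that differ only in an ending like _2 or _b are one class to them, and where a whole thing is asked for, a point or a joint stands for the part that bears it (a point fixed in the world has none). Each returns a list of dicts, best first, with "confidence" (0 to 1); they miss things now and then, are a little off and sometimes report something else, mostly with a low value. They report only what shows in the picture. A call takes as long as a camera call. They do not tell look-alikes from the thing itself.
- r.find_in(label, camera): "position" ([x, y, z] in m, in the coordinates of the camera as it stood for that picture, good to about 4 mm: the middle of the surface that is visible of it).
- r.tip_of(label, camera): "position" ([x, y, z] in m, in the coordinates of the camera as it stood for that picture, good to about 4 mm: a listed point, or the origin of a listed thing).
The state is a dict: "t": time; "qpos": joint angles; "joint_velocities": joint speeds; "effort": joint torques, N m; "eef_pos": TCP position; "eef_rot": TCP orientation; "force": force on the tool from outside, world axes, zero at the start; "ft_torque": the same for the moment, N m; "opening": opening from 0.0 (shut) to 1.0 (fully open).
Only numpy, scipy, OpenCV 4.12 (cv2) and the standard library are available. Lean on these libraries where they do the work, as an engineer would, in place of code of your own. Each camera call takes 0.05 s, during which the arm holds its last target.

TASK

One of the three open steel pots has been put on the cork mat: cover it with the wooden lid of its size from the lid rack. In the rack you can only get the lid by its rim, so lay it on the worktop with the handle up, let go, take it again by the handle and set it on the pot so that it drops into the mouth and lies flush on the rim all round. Leave the other two lids in the rack, and don't shift or tip the pots or disturb the other things on the worktop.

Things in the scene. Friction and masses are not known exactly. Their poses are not given: they have to be found in the camera images.
- mat: round cork mat, 210 mm across and 2 mm thick, flat on the worktop; always exactly one of the three pots stands on it (near its middle). Origin at its centre. It has no effect on contact: pots and lids on it stand at worktop height
- pot_s: the small round steel pot, loose, 90 mm wide inside, 96 mm outside, 75 mm high, wall 3 mm, open at the top, with two small loop handles that stand out 23 mm to its own +y and -y just below the rim. Origin at the centre of its underside, z up. Fits lid_s only
- pot_s_mouth (a point): centre of the mouth of the small pot, level with the top of its rim
- lid_s_center (a point): the small wooden lid, fits pot_s: disc 106 mm across, 10 mm thick; below it a step 85 mm across, 7 mm deep, that enters the mouth with 2.5 mm to spare all round; on top a batten handle 64 x 18 x 24 mm high through the centre. Point: centre of the disc. +y: up out of the handle side; x: along the handle. Centre height: 60 mm on edge in the rack, 12 flat on the worktop, 5 above the rim when home
- pot_m: the middle round steel pot, loose, 110 mm wide inside, 116 mm outside, 85 mm high, wall 3 mm, open at the top, with two small loop handles that stand out 23 mm to its own +y and -y just below the rim. Origin at the centre of its underside, z up. Fits lid_m only
- pot_m_mouth (a point): centre of the mouth of the middle pot, level with the top of its rim
- lid_m_center (a point): the middle wooden lid, fits pot_m: disc 126 mm across, 10 mm thick; below it a step 105 mm across, 7 mm deep, that enters the mouth with 2.5 mm to spare all round; on top a batten handle 80 x 18 x 24 mm high through the centre. Point: centre of the disc. +y: up out of the handle side; x: along the handle. Centre height: 72 mm on edge in the rack, 12 flat on the worktop, 5 above the rim when home
- pot_l: the large round steel pot, loose, 130 mm wide inside, 136 mm outside, 95 mm high, wall 3 mm, open at the top, with two small loop handles that stand out 23 mm to its own +y and -y just below the rim. Origin at the centre of its underside, z up. Fits lid_l only
- pot_l_mouth (a point): centre of the mouth of the large pot, level with the top of its rim
- lid_l_center (a point): the large wooden lid, fits pot_l: disc 146 mm across, 10 mm thick; below it a step 125 mm across, 7 mm deep, that enters the mouth with 2.5 mm to spare all round; on top a batten handle 96 x 18 x 24 mm high through the centre. Point: centre of the disc. +y: up out of the handle side; x: along the handle. Centre height: 83 mm on edge in the rack, 12 flat on the worktop, 5 above the rim when home
- rack: fixed wire lid rack, 250 mm long (own y), 70 wide; origin under its centre. Places at y = -85, 0, +85 mm; in each a lid on edge across the rack, handle side to the rack's +y, handle level; which lid is where varies. Wire loops, 44 mm high before the handle side, 78 behind the step, leave 1.5 mm play a side, so lids may lean a few degrees. They lift straight out
- bag_sealer: obstacle: fixed bag sealer at the back of the worktop, 354 mm long (own y), 101 mm deep, body 55 mm high, its raised arm up to about 200 mm at the right-hand end; origin under its centre. Between it and the worktop's front edge, from the rack to the mat, the worktop is free but for the scissors and the dish in front and two flat chopsticks close before the sealer
- garnish_box: obstacle: fixed steel garnish box at the back left, 301 mm long (own y), 144 mm deep, 111 mm high, one lid standing open; origin under its centre
- scissors: bystander: scissors lying on the worktop near its front edge, 206 x 84 x 11 mm, loose
- dish: bystander: small blue dish, 84 mm across, 24 mm high, loose, near the front edge
- calculator: bystander: desk calculator lying flat, 153 x 103 x 13 mm, loose, near the front edge on the right
There are look-alikes about, which are no part of the job. Leave any red look-alike of the part that bears lid_s_center alone.

How it is judged:
By the outcome, as a careful person would: the job done as asked, in the order asked, and still so for the second after the job is handed in, with the robot touching nothing.
It also fails if it takes over 51 s, if anything falls off the work surface, if the arm or the gripper's body presses on something with over 40 N, if the wrist force passes 120 N, or if a joint passes its speed limit or range.

## Working session

There is one attempt and no reset: what is moved stays moved. The work goes in short steps, Python scripts to look and compute and a tool call to move; the robot and the scene stay as the last step left them, time stands still between calls to the robot, and variables do not carry over. Pictures are saved under pics/ and viewed, and the job is handed in when it is done.

Besides the shell and the picture viewer there is one more tool, called as name(argument=value, ...) on one line, values as JSON. jog_arm: Moves the arm, as the interface text tells. Its arguments: {"type":"object","properties":{"commands":{"type":"array","items":{"type":"array","items":{"type":"number"}}},"force":{"type":"number"}},"required":["commands"]}

```bash
ls; mkdir -p pics
cat > h.py <<'E'
import numpy as np, cv2
from scipy.spatial.transform import Rotation as R
from bench import r
def cal(n):
    c=r.calibration(n); Rm=cv2.Rodrigues(np.array(c['rvec'],float))[0]; f=210/np.tan(np.radians(c['fov_y'])/2)
    return Rm,np.array(c['tvec'],float),f,c['cx'],c['cy']
def toW(p,n,c=None):
    Rm,t,*_=c or cal(n); return Rm.T@(np.array(p)-t)
def ray(u,v,z,n,c=None):
    Rm,t,f,cx,cy=c or cal(n); d=Rm.T@np.array([(u-cx)/f,(v-cy)/f,1]); o=-Rm.T@t
    return o+d*(z-o[2])/d[2]
def proj(P,n,c=None):
    Rm,t,f,cx,cy=c or cal(n); q=Rm@np.array(P)+t; return f*q[0]/q[2]+cx,f*q[1]/q[2]+cy
def save(img,fn): cv2.imwrite('pics/'+fn,cv2.cvtColor(img,cv2.COLOR_RGB2BGR))
E
python3 - <<'E'
from h import *
for n in('scene','top','wrist'):
    save(r.get_image(n),n+'1.png')
    print(n,r.calibration(n))
for l in ['mat','pot_s_mouth','pot_m_mouth','pot_l_mouth','lid_s_center','lid_m_center','lid_l_center','rack']:
  for n in ('scene','top'):
    for d in r.tip_of(l,n)[:2]: print(l,n,round(d['confidence'],2),toW(d['position'],n).round(3))
print(r.sense())
E
```

```text
pics
scene {'fov_y': 57.79420192622616, 'cx': 288.83632036230443, 'cy': 208.39606847949315, 'rvec': array([ 2.21604885, -0.87296208,  0.3683092 ]), 'tvec': array([-0.46585019,  0.28265128,  1.17846878])}
top {'fov_y': 44.95966853362059, 'cx': 274.6438320231372, 'cy': 208.5455439862184, 'rvec': array([ 1.70597789, -2.16505328,  0.56482736]), 'tvec': array([0.05240238, 0.56107498, 1.58240548])}
wrist {'fov_y': 65.6604031710975, 'cx': 275.7008722016932, 'cy': 211.65001622528206, 'rvec': array([-2.31633353, -1.74686354, -0.25015994]), 'tvec': array([-0.62315919, -0.0347011 ,  0.3913307 ])}
mat scene 0.77 [ 0.48  -0.214 -0.001]
mat scene 0.19 [ 0.472 -0.204  0.073]
mat top 0.72 [ 0.478 -0.213 -0.003]
pot_s_mouth scene 0.86 [ 0.477 -0.209  0.073]
pot_s_mouth top 0.9 [ 0.476 -0.208  0.074]
pot_m_mouth scene 0.88 [ 0.592 -0.398  0.08 ]
pot_m_mouth top 0.8 [ 0.591 -0.397  0.083]
pot_l_mouth scene 0.67 [ 0.372 -0.046  0.   ]
pot_l_mouth scene 0.58 [ 0.499 -0.562  0.097]
pot_l_mouth top 0.92 [ 0.501 -0.56   0.097]
lid_s_center scene 0.85 [0.428 0.329 0.03 ]
lid_s_center scene 0.74 [0.57  0.31  
[... 364 characters left out ...]
312 0.001]
rack top 0.42 [ 0.373  0.142 -0.001]
{'t': 0.95, 'qpos': array([ 1.11349372e+00,  5.27472252e-01,  1.43269235e+00,  4.19016377e-06,
        1.18141282e+00, -1.78503005e-01]), 'joint_velocities': array([ 0.00077447, -0.00134863,  0.00188656, -0.00079363,  0.00064804,
        0.00043646]), 'effort': array([-6.37495468e-04, -4.40021038e+01, -1.76987422e+01,  6.33683265e-02,
        5.02366433e-02, -6.49897288e-06]), 'eef_pos': array([0.17196408, 0.60085521, 0.24756791]), 'eef_rot': array([4.36522739e-01, 3.11111644e+00, 2.46391545e-05]), 'force': array([ 0.36233638, -0.31367667,  0.16962717]), 'ft_torque': array([-0.05162937, -0.00181785,  0.01021568]), 'opening': 0.9966946511684234}
```

View pics/scene1.png

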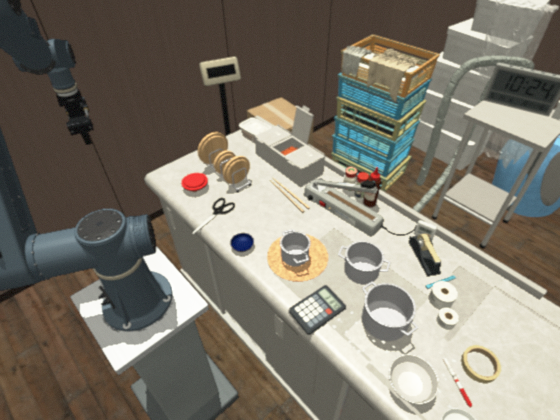

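View pics/top1.png

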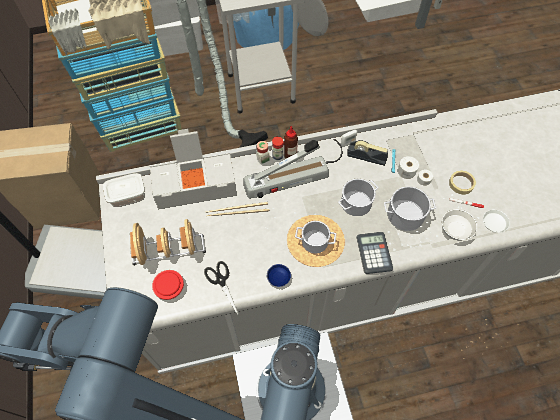

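View pics/wrist1.png

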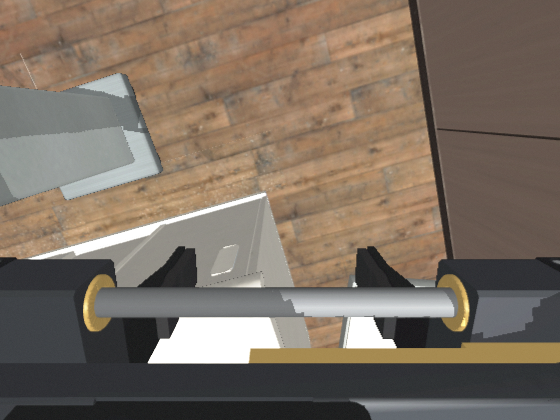

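Run:
```python
from h import *
img=r.get_image('top')
s=1/0.0012
# map: col -> y from 0.5 to -0.4 ; row -> x from 0.75 to 0.3
W,H=750,390
c=cal('top')
mx=np.zeros((H,W),np.float32);my=mx.copy()
for i in range(H):
    for j in range(W):
        mx[i,j],my[i,j]=proj([0.77-i*.0012,0.5-j*.0012,0],'top',c)
m=cv2.remap(img,mx,my,cv2.INTER_CUBIC)
for k in range(9):
    j=int(k*.1/.0012+.0); cv2.putText(m,f'{.5-.1*k:.1f}',(j,10),0,.35,(255,0,0)); m[:,j]=(255,0,0)
for x in (.4,.5,.6,.7):
    i=int((.77-x)/.0012); m[i]=(0,0,255); cv2.putText(m,f'{x}',(0,i),0,.35,(0,0,255))
save(m,'map.png')
cr=img[210:300,110:250]; save(cv2.resize(cr,None,fx=5,fy=5,interpolation=cv2.INTER_CUBIC),'tc.png')
sc=r.get_image('scene')[120:240,160:300]; save(cv2.resize(sc,None,fx=5,fy=5,interpolation=cv2.INTER_CUBIC),'sc.png')
for l in ['scissors','dish','bag_sealer','garnish_box','calculator']:
  for n in ('scene','top'):
    for d in r.tip_of(l,n)[:1]: print(l,n,round(d['confidence'],2),toW(d['position'],n).round(3))
print(R.from_rotvec(r.sense()['eef_rot']).as_matrix().round(2))
```

```text
scissors scene 0.52 [ 0.369  0.144 -0.002]
scissors top 0.86 [ 0.372  0.141 -0.001]
dish top 0.85 [ 0.371 -0.047 -0.004]
bag_sealer scene 0.69 [ 0.498 -0.563  0.097]
garnish_box scene 0.67 [ 0.48  -0.214  0.   ]
garnish_box top 0.42 [ 0.372  0.144 -0.002]
calculator scene 0.8 [ 0.383 -0.399  0.002]
calculator top 0.82 [ 0.382 -0.399 -0.002]
[[-0.96  0.28  0.  ]
 [ 0.28  0.96  0.  ]
 [-0.    0.   -1.  ]]
```

View pics/map.png

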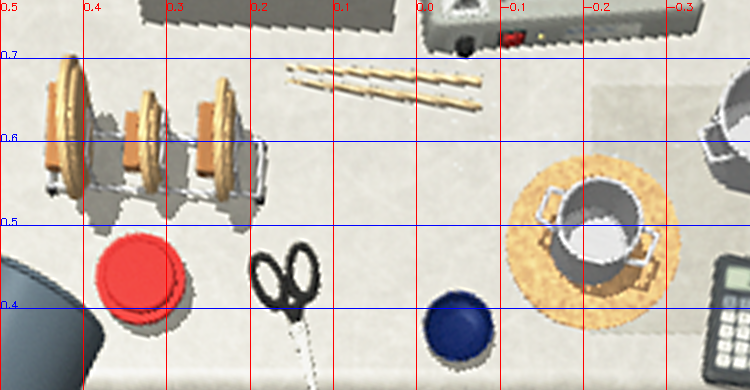

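View pics/tc.png

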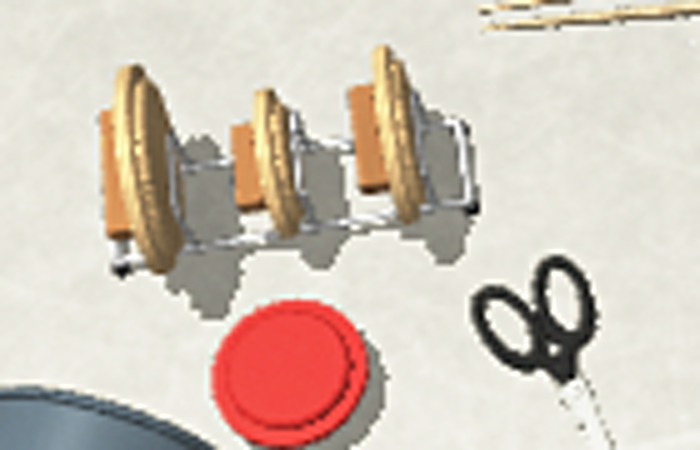

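View pics/sc.png

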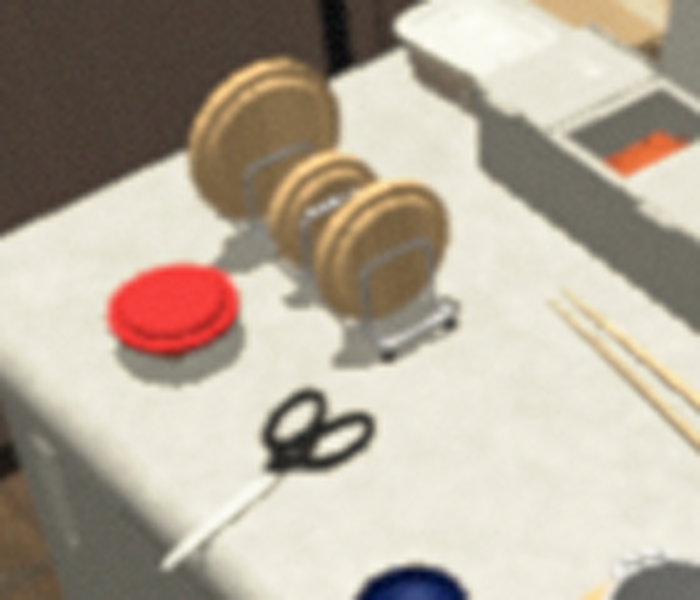

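```bash
cat >> h.py <<'E'
def plan(pos,rot,n=None,p0=None,R0=None,rn=1):
    """rows (rounded) straight to pos (TCP), rot=Rotation"""
    s=r.sense()
    p=np.array(s['eef_pos']) if p0 is None else np.array(p0); q=R.from_rotvec(s['eef_rot']) if R0 is None else R0
    d=np.linalg.norm(np.array(pos)-p); w=(q.inv()*rot).as_rotvec(); a=np.linalg.norm(w)
    n=n or int(np.ceil(max(d/.048,a/.145,1)))
    dp=(np.array(pos)-p)/n
    for i in range(n):
        row=list(np.round(w/n,3))+list(np.round(q.inv().apply(dp)*1000,rn))
        q2=q*R.from_rotvec(row[:3]); p=p+q.apply(np.array(row[3:])/1000); q=q2
        print([float(v) for v in row])
    print('end',p.round(4),q.as_rotvec().round(3)); return p,q
def pose(yaw,th=0):
    """tool y at yaw (rad), z down; then pitched up by th so z-> tool y dir"""
    c,s=np.cos(yaw),np.sin(yaw)
    y=np.array([c,s,0]);z=np.array([0,0,-1.]);x=np.cross(y,z)
    M=R.from_matrix(np.stack([x,y,z],1))
    return M*R.from_rotvec([-th,0,0]) if th else M
E
python3 - <<'E'
from h import *
print(pose(1,np.pi/2).as_matrix().round(2))
plan([.569,.310,.235],pose(np.radians(88)),n=11)
E
```

```text
[[-0.84  0.    0.54]
 [ 0.54  0.    0.84]
 [ 0.    1.   -0.  ]]
[0.0, 0.0, -0.022, -42.0, -15.5, 1.1]
[0.0, 0.0, -0.022, -41.6, -16.4, 1.1]
[0.0, 0.0, -0.022, -41.3, -17.3, 1.1]
[0.0, 0.0, -0.022, -40.9, -18.2, 1.1]
[0.0, 0.0, -0.022, -40.5, -19.1, 1.1]
[0.0, 0.0, -0.022, -40.0, -20.0, 1.1]
[0.0, 0.0, -0.022, -39.6, -20.9, 1.1]
[0.0, 0.0, -0.022, -39.1, -21.7, 1.1]
[0.0, 0.0, -0.022, -38.6, -22.6, 1.1]
[0.0, 0.0, -0.022, -38.1, -23.4, 1.1]
[0.0, 0.0, -0.022, -37.6, -24.3, 1.1]
end [0.5691 0.3101 0.2354] [0.058 3.141 0.   ]
```

jog_arm(commands=[[0,0,-0.022,-42,-15.5,0,1],[0,0,-0.022,-41.6,-16.4,0,1],[0,0,-0.022,-41.3,-17.3,0,1],[0,0,-0.022,-40.9,-18.2,0,1],[0,0,-0.022,-40.5,-19.1,0,1],[0,0,-0.022,-40,-20,0,1],[0,0,-0.022,-39.6,-20.9,0,1],[0,0,-0.022,-39.1,-21.7,0,1]])

```text
t: 2.35
eef_pos: [0.4622, 0.3882, 0.2477]
eef_rot: [0.16, 3.137, 0.0]
force: [0.6, 0.4, -0.1]
opening: 1.0
```

jog_arm(commands=[[0,0,-0.022,-38.6,-22.6,0,1],[0,0,-0.022,-38.1,-23.4,0,0.6],[0,0,-0.022,-20,-24.3,0,0.5],[0,0,0,0,0,0,0.5]])

```text
t: 2.75
eef_pos: [0.5549, 0.3076, 0.2474]
eef_rot: [0.066, 3.139, -0.002]
force: [-0.4, 0.9, -0.3]
opening: 0.812
```

Run:
```python
from h import *
s=r.sense(); print(s['eef_pos'],s['eef_rot'],s['qpos'].round(3),s['opening'])
save(r.get_image('wrist'),'w2.png'); c=cal('wrist'); print('cam',-c[0].T@c[1], c[0].T@[0,0,1])
for l in ['lid_s_center','lid_m_center','lid_l_center','rack']:
  for d in r.tip_of(l,'wrist')[:2]: print(l,round(d['confidence'],2),toW(d['position'],'wrist',c).round(3))
save(r.get_image('scene'),'s2.png'); 
for l in ['lid_s_center','rack']:
  for d in r.tip_of(l,'scene')[:2]: print(l,round(d['confidence'],2),toW(d['position'],'scene').round(3))
```

```text
[0.5548909  0.30759933 0.24739574] [ 6.55651728e-02  3.13907475e+00 -1.58907297e-03] [ 0.331  0.54   1.409 -0.002  1.191 -1.197] 0.8118817176695761
cam [0.47538652 0.31148222 0.38464817] [ 0.28266958 -0.01122739 -0.95915163]
lid_s_center 0.96 [0.569 0.311 0.059]
lid_s_center 0.94 [0.421 0.328 0.03 ]
lid_m_center 0.68 [0.566 0.222 0.068]
lid_l_center 0.62 [0.566 0.398 0.086]
rack 0.81 [0.563 0.311 0.002]
lid_s_center 0.82 [0.568 0.314 0.06 ]
lid_s_center 0.56 [0.426 0.328 0.029]
rack 0.58 [0.566 0.31  0.002]
```

View pics/w2.png

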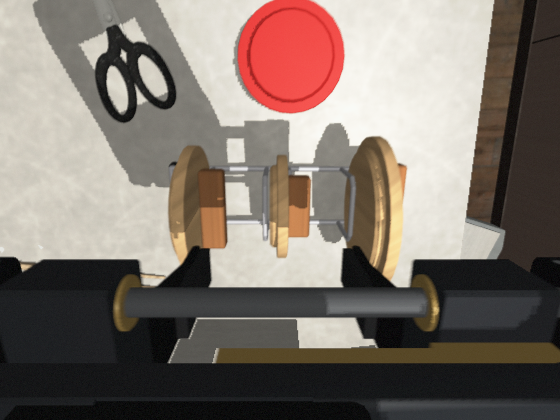

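Run:
```python
from h import *
im=cv2.imread('pics/w2.png')
cv2.imwrite('pics/w2c.png',cv2.resize(im[135:290,160:420],None,fx=3,fy=3,interpolation=cv2.INTER_CUBIC))
c=cal('wrist')
for x in (.53,.57,.6):
  print(x,[np.round(proj([x,y,.113],'wrist',c),1).tolist() for y in (.298,.305,.315)])
print([np.round(proj([x,.31,.06],'wrist',c),1).tolist() for x in (.516,.622)])
```

```text
0.53 [[259.3, 186.0], [267.5, 185.7], [279.3, 185.3]]
0.57 [[261.6, 230.2], [269.4, 230.0], [280.7, 229.6]]
0.6 [[263.1, 261.2], [270.8, 261.0], [281.7, 260.6]]
[[273.2, 160.7], [276.9, 258.5]]
```

View pics/w2c.png

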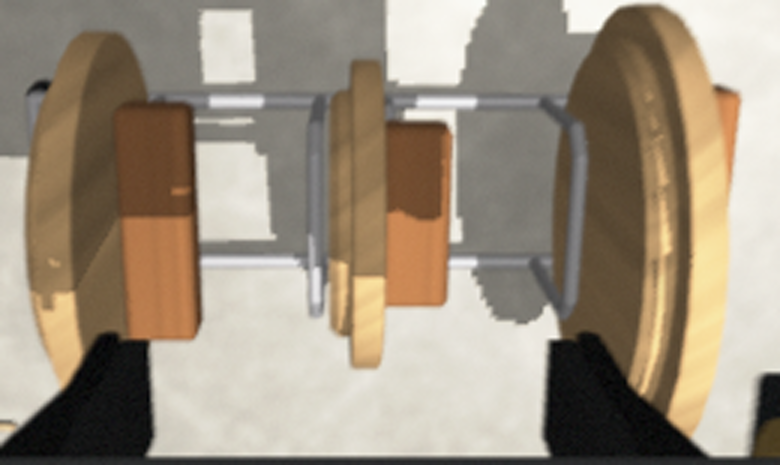

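Run:
```python
from h import *
s=r.sense(); print(s['eef_pos'],s['joint_velocities'].round(3),s['opening'])
c=cal('wrist'); im=r.get_image('wrist'); c2=cal('wrist'); print(c2[1]-c[1]); save(im,'w3.png')
cr=cv2.resize(im[135:290,160:420],None,fx=3,fy=3,interpolation=cv2.INTER_CUBIC)
def draw(im,c,n,off,k,y0,dx=0.,yaw=-2,lean=0):
    # lid outline: front disc circle at y0+5,y0-5
    e=np.array([-np.sin(np.radians(yaw)),np.cos(np.radians(yaw)),0]); ex=np.array([e[1],-e[0],0])
    for o,rad,col in ((5,.053,(255,0,0)),(-5,.053,(255,0,0)),(-12,.0425,(0,0,255))):
        pts=[]
        for a in np.linspace(0,2*np.pi,80):
            P=np.array([.568+dx,y0,.06])+e*o/1000+rad*(np.cos(a)*ex+np.sin(a)*np.array([0,0,1]))
            u,v=proj(P,n,c); pts.append([(u-off[0]+.5)*k,(v-off[1]+.5)*k])
        cv2.polylines(im,[np.int32(pts)],True,col,1)
draw(cr,c2,'wrist',(160,135),3,.314); save(cr,'w3o.png')
out=[]
for n,(u0,v0,u1,v1) in (('top',(110,210,230,290)),('scene',(185,120,265,200))):
    im=r.get_image(n)
    cr=cv2.resize(im[v0:v1,u0:u1],None,fx=6,fy=6,interpolation=cv2.INTER_CUBIC); draw(cr,cal(n),n,(u0,v0),6,.314); save(cr,n+'3o.png')
```

```text
[0.55062589 0.31221399 0.24770262] [-0.005 -0.    -0.005 -0.    -0.002 -0.001] 0.5212552695414051
[ 2.53592840e-05 -1.04281807e-04 -7.69909670e-05]
```

View pics/w3o.png

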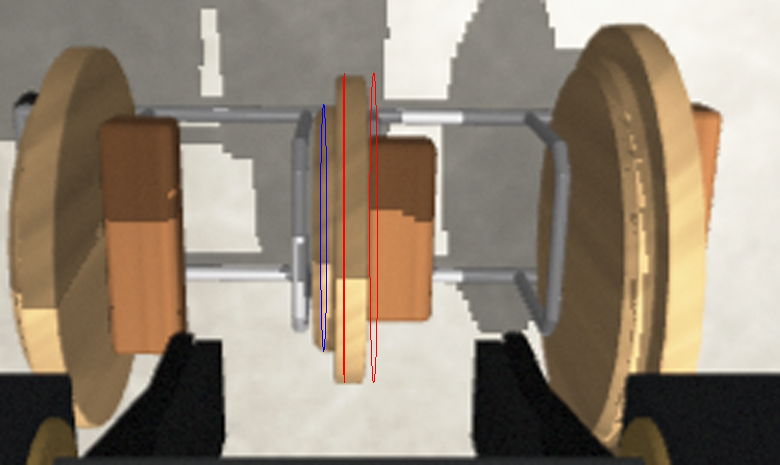

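View pics/top3o.png

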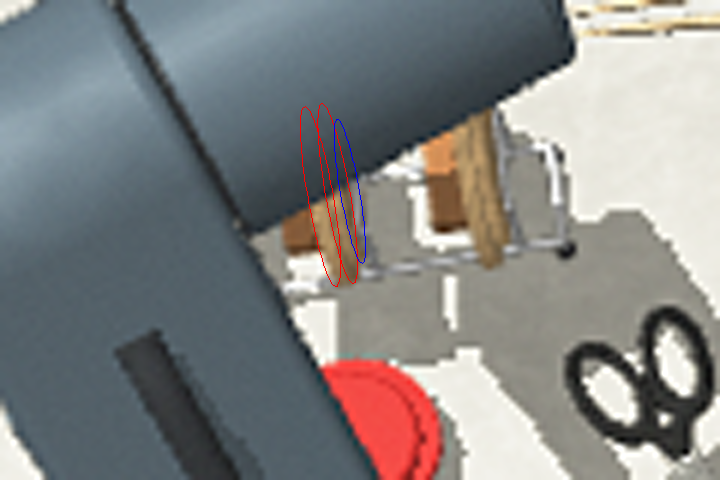

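View pics/scene3o.png

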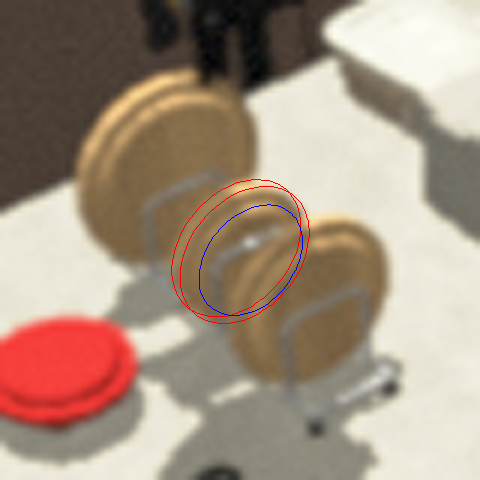

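Run:
```python
from h import *
s=r.sense(); print(R.from_rotvec(s['eef_rot']).as_matrix().round(3))
p,q=plan([.568,.308,.18],pose(np.radians(88)),n=3)
plan([.568,.308,.118],pose(np.radians(88)),n=4,p0=p,R0=q)
```

```text
[[-0.999  0.036  0.   ]
 [ 0.036  0.999  0.   ]
 [-0.     0.    -1.   ]]
[0.0, 0.0, -0.0, -5.7, -1.1, 22.6]
[0.0, 0.0, -0.0, -5.7, -1.1, 22.6]
[0.0, 0.0, -0.0, -5.7, -1.1, 22.6]
end [0.568  0.3079 0.1799] [0.056 3.141 0.   ]
[0.0, 0.0, -0.0, 0.0, 0.0, 15.5]
[0.0, 0.0, -0.0, 0.0, 0.0, 15.5]
[0.0, 0.0, -0.0, 0.0, 0.0, 15.5]
[0.0, 0.0, -0.0, 0.0, 0.0, 15.5]
end [0.568  0.3079 0.1179] [0.056 3.141 0.   ]
```

jog_arm(commands=[[0,0,0,-5.7,-1.1,22.6,0.5],[0,0,0,-5.7,-1.1,22.6,0.5],[0,0,0,-5.7,-1.1,22.6,0.5],[0,0,0,0,0,15.5,0.5],[0,0,0,0,0,15.5,0.5],[0,0,0,0,0,15.5,0.5],[0,0,0,0,0,15.5,0.5],[0,0,0,0,0,0,0.5]])

```text
t: 4.1
eef_pos: [0.5669, 0.3067, 0.1152]
eef_rot: [-0.057, -3.136, 0.003]
force: [0.2, 0.3, -0.0]
opening: 0.5
```

Run:
```python
from h import *
save(r.get_image('wrist'),'w4.png');s=r.sense(); print(s['eef_pos'],s['force'])
```

```text
[0.56769456 0.30697305 0.11648626] [ 0.08410227  0.65241449 -0.05120613]
```

View pics/w4.png

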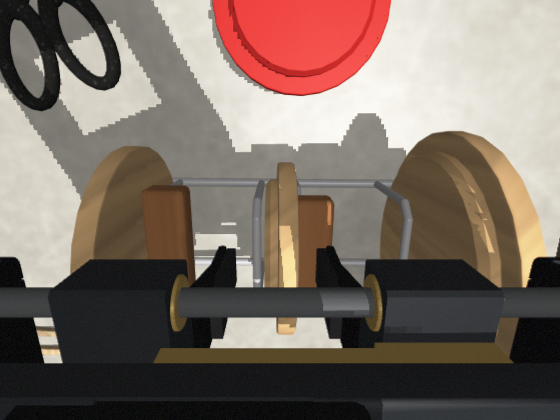

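jog_arm(commands=[[0,0,0,0,0,0,0.3],[0,0,0,0,0,0,0.15],[0,0,0,0,0,0,0],[0,0,0,0,0,0,0],[0,0,0,0,0,0,0]], force=35)

```text
t: 4.65
eef_pos: [0.5689, 0.3072, 0.1183]
eef_rot: [0.057, 3.14, 0.0]
force: [0.0, -1.3, 1.0]
opening: 0.184
```

jog_arm(commands=[[0,0,0,0,0,-8,0],[0,0,0,0,0,-16,0],[0,0,0,0,0,-25,0],[0,0,0,0,0,-25,0],[0,0,0,0,0,-25,0],[0,0,0,0,0,-30,0],[0,0,0,0,0,-30,0]])

```text
t: 5.35
eef_pos: [0.568, 0.307, 0.2779]
eef_rot: [-0.058, -3.14, 0.0]
force: [0.5, 1.5, -1.3]
opening: 0.184
```

Run:
```python
from h import *
save(r.get_image('wrist'),'w5.png');save(r.get_image('scene'),'s5.png');s=r.sense(); print(s['eef_pos'],s['eef_rot'],s['force'],s['opening'],s['qpos'].round(3))
```

```text
[0.57095107 0.30811264 0.28227046] [0.05747899 3.1311223  0.00562805] [ 1.19158804  1.11956863 -0.49364303] 0.18644170909732094 [ 0.323  0.522  1.338  0.     1.271 -1.211]
```

View pics/w5.png

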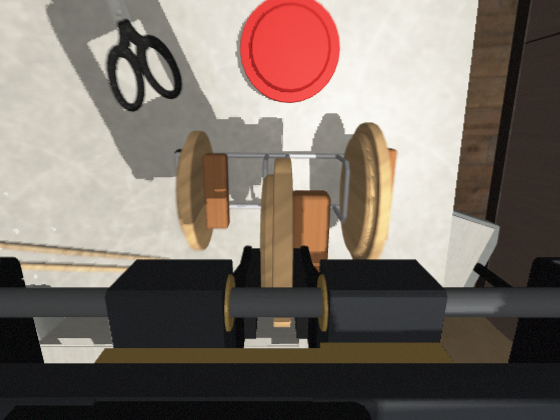

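View pics/s5.png

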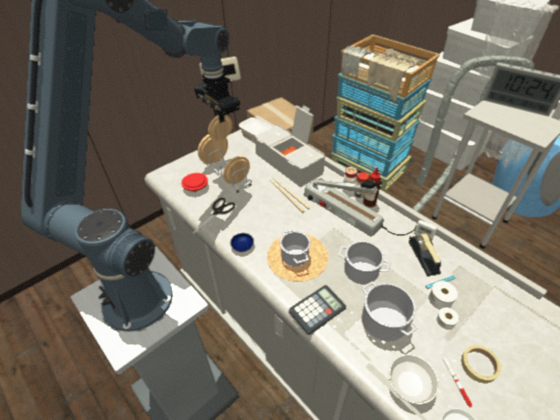

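Run:
```python
from h import *
p,q=plan([.48,.075,.27],pose(-.09),n=12)
print()
p,q=plan([.485,.075,.18],pose(-.09,np.radians(52)),n=7,p0=p,R0=q)
```

```text
[0.001, 0.0, 0.135, 6.9, -19.7, 0.9]
[0.001, 0.0, 0.135, 4.2, -20.4, 0.9]
[0.001, 0.0, 0.135, 1.4, -20.8, 0.9]
[0.001, 0.0, 0.135, -1.4, -20.8, 0.9]
[0.001, 0.0, 0.135, -4.2, -20.4, 1.0]
[0.001, 0.0, 0.135, -6.9, -19.7, 1.0]
[0.001, 0.0, 0.135, -9.5, -18.6, 1.0]
[0.001, 0.0, 0.135, -11.9, -17.1, 1.0]
[0.001, 0.0, 0.135, -14.1, -15.3, 1.0]
[0.001, 0.0, 0.135, -16.1, -13.3, 1.1]
[0.001, 0.0, 0.135, -17.7, -11.0, 1.1]
[0.001, 0.0, 0.135, -19.0, -8.5, 1.1]
end [0.4798 0.0752 0.2699] [ 2.312e+00  2.121e+00 -2.000e-03]

[-0.129, 0.0, 0.001, 0.1, 0.7, 12.8]
[-0.129, 0.0, 0.001, 0.1, -0.9, 12.8]
[-0.129, 0.0, 0.001, 0.1, -2.6, 12.6]
[-0.129, 0.0, 0.001, 0.1, -4.2, 12.2]
[-0.129, 0.0, 0.001, 0.1, -5.7, 11.5]
[-0.129, 0.0, 0.001, 0.1, -7.2, 10.7]
[-0.129, 0.0, 0.001, 0.1, -8.5, 9.7]
end [0.485  0.0752 0.18  ] [1.743 1.59  0.773]
```

jog_arm(commands=[[0,0,0.135,6.9,-19.7,0,0],[0,0,0.135,4.2,-20.4,0,0],[0,0,0.135,1.4,-20.8,0,0],[0,0,0.135,-1.4,-20.8,0,0],[0,0,0.135,-4.2,-20.4,0,0],[0,0,0.135,-6.9,-19.7,0,0],[0,0,0.135,-9.5,-18.6,0,0],[0,0,0.135,-11.9,-17.1,0,0]])

```text
t: 6.25
eef_pos: [0.5062, 0.1511, 0.2757]
eef_rot: [-1.671, -2.658, 0.002]
force: [-0.3, 0.5, -1.6]
opening: 0.189
```

jog_arm(commands=[[0,0,0.135,-14.1,-15.3,1,0],[0,0,0.135,-16.1,-13.3,1,0],[0,0,0.135,-17.7,-11,1,0],[0,0,0.135,-19,-8.5,1,0],[-0.129,0,0,0,0.7,12.8,0],[-0.129,0,0,0,-0.9,12.8,0],[-0.129,0,0,0,-2.6,12.6,0],[-0.129,0,0,0,-4.2,12.2,0]])

```text
t: 7.05
eef_pos: [0.4787, 0.0739, 0.2227]
eef_rot: [2.019, 1.852, 0.466]
force: [0.4, 0.0, -2.7]
opening: 0.186
```

Run:
```python
from h import *
s=r.sense(); print(s['eef_pos'],R.from_rotvec(s['eef_rot']).as_matrix().round(3),s['force'],s['opening'],s['qpos'].round(3))
plan([.485,.075,.18],pose(-.09,np.radians(52)))
```

```text
[0.4786916  0.07387175 0.22265557] [[ 0.087  0.877  0.472]
 [ 0.996 -0.076 -0.041]
 [-0.     0.474 -0.881]] [ 0.40942476  0.01274677 -2.70464796] 0.18625171249958408 [-0.074  0.284  2.133 -0.027  0.231  0.036]
[-0.138, -0.001, 0.001, 0.6, -4.9, 13.5]
[-0.138, -0.001, 0.001, 0.6, -6.7, 12.7]
[-0.138, -0.001, 0.001, 0.6, -8.4, 11.6]
end [0.485  0.0751 0.1801] [1.741 1.59  0.775]
```

```bash
cat > kin.py <<'E'
import numpy as np
from scipy.optimize import least_squares
from scipy.spatial.transform import Rotation as R
def fk(q,p):
    r0,h,L1,L2,e,Lt,d=p
    Y=lambda a:R.from_rotvec([0,a,0]); Z=lambda a:R.from_rotvec([0,0,a])
    A=Z(q[0]); T=A.apply([r0,d,h]); A=A*Y(q[1]); T=T+A.apply([0,0,L1]); A=A*Y(q[2]); T=T+A.apply([e,0,L2])
    A=A*Z(q[3])*Y(q[4])*Z(q[5]); T=T+A.apply([0,0,Lt]); return T,A
E
python3 - <<'E'
from h import *; from kin import *
s=r.sense()
D=[([1.11349372,.527472252,1.43269235,0,1.18141282,-.178503],[.17196408,.60085521,.24756791],[.436522739,3.11111644,0]),
([ 0.323,0.522,1.338,0.,1.271,-1.211],[0.57095107,0.30811264,0.28227046],[0.05747899,3.1311223,0.00562805]),
([ 0.331,0.54,1.409,-0.002,1.191,-1.197],[0.5548909,0.30759933,0.24739574],[6.55651728e-02,3.13907475,-1.58907297e-03]),
(s['qpos'],s['eef_pos'],s['eef_rot'])]
M0=None
for q,p,w in D:
    T,A=fk(q,[0,.3,.4,.4,0,.2,0]); print((A.inv()*R.from_rotvec(w)).as_rotvec().round(3))
def res(x): return np.concatenate([fk(q,x)[0]-p for q,p,w in D]+[(np.array(x)-np.array([0,.2,.45,.4,0,.25,.11]))*1e-3])
o=least_squares(res,[0,.2,.45,.4,0,.25,.11]); print(o.x.round(3)); print((res(o.x)*1000).round(2))
E
```

```text
[0.    0.    1.571]
[-0.    -0.     1.571]
[-0.     0.     1.571]
[-0.    -0.     1.571]
[0.002 0.277 0.585 0.391 0.115 0.28  0.111]
[ 0.02  0.06 -0.02 -0.02  0.05  0.01 -0.03 -0.09 -0.    0.    0.01  0.
  0.    0.08  0.13 -0.01  0.12  0.03  0.  ]
```

```bash
cat >> kin.py <<'E'
P=[0.002,0.277,0.585,0.391,0.115,0.28,0.111]
lo=np.array([-3.08,-.75,.22,-1.43,0,-2.85]);hi=np.array([3.08,2.2,2.44,4.57,2.65,2.85])
def ik(pos,rot,q0):
    def f(q):
        T,A=fk(q,P); return np.concatenate([(T-pos)*5,((A*R.from_rotvec([0,0,np.pi/2])).inv()*rot).as_rotvec()])
    o=least_squares(f,np.clip(q0,lo+.01,hi-.01),bounds=(lo,hi)); return o.x,np.abs(o.fun).max()
E
python3 - <<'E'
from h import *; from kin import *
a=np.radians(38)
for C in [(.53,.07),(.5,.1)]:
  for ph in np.radians(np.arange(-180,180,30)):
    pos=np.array([C[0]-.0345*np.cos(ph),C[1]-.0345*np.sin(ph),.08])
    sols=[]
    for q4 in (-1.2,0,1.5,3,4.3):
      for q6 in (-2,0,2):
        q,e=ik(pos,pose(ph,np.pi/2-a),[0.1,.6,1.6,q4,1,q6])
        if e<2e-3 and not any(np.abs(q-x).max()<.05 for x in sols): sols.append(q)
    print(C,round(np.degrees(ph)),[x.round(2).tolist() for x in sols])
E
```

```text
(0.53, 0.07) -180 []
(0.53, 0.07) -150 [[0.11, 1.05, 1.12, -0.33, 1.83, 2.79]]
(0.53, 0.07) -120 [[0.26, 0.99, 1.3, -0.59, 1.58, 2.58]]
(0.53, 0.07) -90 [[0.37, 0.92, 1.57, -0.89, 1.25, 2.5]]
(0.53, 0.07) -60 [[0.4, 0.86, 1.9, -1.4, 0.92, 2.66]]
(0.53, 0.07) -30 []
(0.53, 0.07) 0 []
(0.53, 0.07) 30 []
(0.53, 0.07) 60 []
(0.53, 0.07) 90 [[-0.54, 0.88, 1.73, 0.8, 1.23, -2.67]]
(0.53, 0.07) 120 [[-0.39, 0.95, 1.43, 0.5, 1.55, -2.71]]
(0.53, 0.07) 150 []
(0.5, 0.1) -180 []
(0.5, 0.1) -150 [[0.16, 1.03, 1.18, -0.29, 1.79, 2.84]]
(0.5, 0.1) -120 [[0.31, 0.98, 1.34, -0.56, 1.58, 2.63]]
(0.5, 0.1) -90 [[0.44, 0.91, 1.6, -0.85, 1.27, 2.54]]
(0.5, 0.1) -60 [[0.48, 0.86, 1.91, -1.33, 0.95, 2.68]]
(0.5, 0.1) -30 []
(0.5, 0.1) 0 []
(0.5, 0.1) 30 []
(0.5, 0.1) 60 []
(0.5, 0.1) 90 [[-0.51, 0.87, 1.83, 0.84, 1.17, -2.73]]
(0.5, 0.1) 120 [[-0.36, 0.93, 1.53, 0.52, 1.48, -2.73]]
(0.5, 0.1) 150 []
```

```bash
cat > go.py <<'E'
from h import *; from kin import *
def path(wps):
    """wps list of (pos,rot,n,rn)"""
    s=r.sense(); p=np.array(s['eef_pos']);q=R.from_rotvec(s['eef_rot']);j=s['qpos']
    for pos,rot,n in wps:
        p1,q1=plan(pos,rot,n=n,p0=p,R0=q)
        w=(q.inv()*q1).as_rotvec(); m=n or 8; mj=0
        for i in range(1,m+1):
            jn,e=ik(p+(p1-p)*i/m,q*R.from_rotvec(w*i/m),j)
            mj=max(mj,np.abs(jn-j).max()); j=jn
            if e>2e-3: print('  IKERR',i,e)
        print('  q',j.round(2),'maxstep',round(mj,3)); p,q=p1,q1
E
python3 - <<'E'
from go import *
ph=np.radians(100); a=np.radians(38)
C=np.array([.53,.08]); u=np.array([np.cos(ph),np.sin(ph)]); T=C-.0345*u
path([([.52,.06,.27],pose(np.radians(45)),7),([.53,.05,.27],pose(ph),7),([*T,.16],pose(ph,np.pi/2-a),8),([*T,.076],pose(ph,np.pi/2-a),4)])
E
```

```text
[0.066, 0.031, -0.122, -1.5, 8.5, -3.1]
[0.066, 0.031, -0.122, -2.4, 8.1, -3.7]
[0.066, 0.031, -0.122, -3.2, 7.5, -4.3]
[0.066, 0.031, -0.122, -3.9, 6.7, -4.9]
[0.066, 0.031, -0.122, -4.5, 5.9, -5.4]
[0.066, 0.031, -0.122, -5.0, 4.9, -5.9]
[0.066, 0.031, -0.122, -5.4, 3.9, -6.4]
end [0.52 0.06 0.27] [-1.201e+00 -2.902e+00 -1.000e-03]
  q [-0.1   0.36  1.66  0.    1.12 -0.89] maxstep 0.254
[0.0, -0.0, -0.137, -2.0, -0.0, -0.0]
[0.0, -0.0, -0.137, -2.0, -0.3, -0.0]
[0.0, -0.0, -0.137, -1.9, -0.6, -0.0]
[0.0, -0.0, -0.137, -1.8, -0.8, -0.0]
[0.0, -0.0, -0.137, -1.7, -1.1, -0.0]
[0.0, -0.0, -0.137, -1.6, -1.3, -0.0]
[0.0, -0.0, -0.137, -1.4, -1.5, -0.0]
end [0.5299 0.0499 0.27  ] [ 2.730e-01 -3.129e+00 -2.000e-03]
  q [-0.12  0.38  1.64  0.    1.13 -1.86] maxstep 0.14
[-0.113, -0.0, -0.0, -0.7, -0.6, 13.7]
[-0.113, -0.0, -0.0, -0.7, -2.2, 13.6]
[-0.113, -0.0, -0.0, -0.7, -3.7, 13.3]
[-0.113, -0.0, -0.0, -0.7, -5.2, 12.8]
[-0.113, -0.0, -0.0, -0.7, -6.6, 12.1]
[-0.113, -0.0, -0.0, -0.7, -7.9, 11.3]
[-0.113, -0.0, -0.0, -0.7, -9.1, 10.3]
[-0.113, -0.0, -0.0, -0.7, -10.2, 9.2]
end [0.5362 0.046  0.1599] [ 0.24  -2.748 -1.336]
  q [-0.48  0.77  1.63  0.68  1.44 -2.56] maxstep 0.117
[-0.001, -0.0, -0.0, 0.0, -16.5, 13.0]
[-0.001, -0.0, -0.0, 0.0, -16.5, 12.9]
[-0.001, -0.0, -0.0, 0.0, -16.5, 12.9]
[-0.001, -0.0, -0.0, 0.0, -16.5, 12.9]
end [0.5361 0.0461 0.0761] [ 0.239 -2.745 -1.341]
  q [-0.48  0.91  1.63  0.7   1.33 -2.66] maxstep 0.036
```

Run:
```python
from go import *
ph=np.radians(100); a=np.radians(38)
C=np.array([.53,.08]); u=np.array([np.cos(ph),np.sin(ph)]); T=C-.0345*u
path([([.50,.07,.27],pose(-.086),4),([.53,.05,.27],pose(ph),13)])
```

```text
[0.123, 0.0, -0.0, -0.5, 10.4, -7.9]
[0.123, 0.0, -0.0, -0.5, 9.3, -9.1]
[0.123, 0.0, -0.0, -0.5, 8.1, -10.2]
[0.123, 0.0, -0.0, -0.5, 6.8, -11.1]
end [0.4999 0.07   0.2701] [2.314e+00 2.122e+00 1.000e-03]
  q [-0.08  0.34  1.7  -0.    1.1   0.  ] maxstep 0.246
[0.0, 0.0, -0.141, -1.3, 2.4, 0.0]
[0.0, 0.0, -0.141, -1.7, 2.2, 0.0]
[0.0, 0.0, -0.141, -2.0, 2.0, 0.0]
[0.0, 0.0, -0.141, -2.2, 1.7, 0.0]
[0.0, 0.0, -0.141, -2.4, 1.3, 0.0]
[0.0, 0.0, -0.141, -2.6, 1.0, 0.0]
[0.0, 0.0, -0.141, -2.7, 0.6, 0.0]
[0.0, 0.0, -0.141, -2.8, 0.2, 0.0]
[0.0, 0.0, -0.141, -2.8, -0.2, 0.0]
[0.0, 0.0, -0.141, -2.7, -0.6, 0.0]
[0.0, 0.0, -0.141, -2.6, -0.9, 0.0]
[0.0, 0.0, -0.141, -2.5, -1.3, 0.0]
[0.0, 0.0, -0.141, -2.3, -1.6, 0.0]
end [0.53   0.0499 0.2702] [-2.750e-01  3.128e+00 -1.000e-03]
  q [-0.12  0.37  1.64 -0.    1.13 -1.86] maxstep 0.144
```

jog_arm(commands=[[0.082,0,0,0,7,-5,0],[0.082,0,0,0,6.5,-5.5,0],[0.082,0,0,0,6,-6.5,0],[0.082,0,0,0,5.5,-7,0],[0.082,0,0,0,5,-7.5,0],[0.082,0,0,0,4.5,-8,0],[0,0,-0.141,-1.3,2.4,0,0],[0,0,-0.141,-1.7,2.2,0,0]])

```text
t: 7.85
eef_pos: [0.5073, 0.0687, 0.2704]
eef_rot: [-1.986, -2.432, 0.003]
force: [0.8, 0.3, -1.0]
opening: 0.192
```

jog_arm(commands=[[0,0,-0.141,-2,2,0,0],[0,0,-0.141,-2.2,1.7,0,0],[0,0,-0.141,-2.4,1.3,0,0],[0,0,-0.141,-2.6,1,0,0],[0,0,-0.141,-2.7,0.6,0,0],[0,0,-0.141,-2.8,0.2,0,0],[0,0,-0.141,-2.8,-0.2,0,0],[0,0,-0.141,-2.7,-0.6,0,0]])

```text
t: 8.65
eef_pos: [0.5248, 0.0564, 0.2701]
eef_rot: [-0.378, -3.115, 0.001]
force: [0.9, -0.1, -1.2]
opening: 0.189
```

jog_arm(commands=[[0,0,-0.141,-2.6,-1,0,0],[0,0,-0.141,-2.5,-1.3,0,0],[0,0,-0.141,-2.3,-1.6,0,0],[0,0,0,0,0,0,0]])

```text
t: 9.05
eef_pos: [0.5322, 0.0516, 0.2703]
eef_rot: [0.275, -3.126, 0.0]
force: [-1.2, -0.1, -1.8]
opening: 0.189
```

Run:
```python
from go import *
s=r.sense(); print(s['eef_pos'],s['opening'],s['qpos'].round(2))
ph=np.radians(100); a=np.radians(38)
C=np.array([.53,.08]); u=np.array([np.cos(ph),np.sin(ph)]); T=C-.0345*u
path([([*T,.16],pose(ph,np.pi/2-a),8),([*T,.076],pose(ph,np.pi/2-a),4)])
```

```text
[0.5321502  0.05157257 0.27025609] 0.18937862507422681 [-0.11  0.38  1.63 -0.    1.14 -1.86]
[-0.113, -0.0, -0.0, -0.4, -0.8, 13.8]
[-0.113, -0.0, -0.0, -0.4, -2.3, 13.6]
[-0.113, -0.0, -0.0, -0.4, -3.8, 13.3]
[-0.113, -0.0, -0.0, -0.4, -5.3, 12.7]
[-0.113, -0.0, -0.0, -0.4, -6.7, 12.1]
[-0.113, -0.0, -0.0, -0.4, -8.0, 11.2]
[-0.113, -0.0, -0.0, -0.4, -9.2, 10.2]
[-0.113, -0.0, -0.0, -0.4, -10.3, 9.1]
end [0.536  0.0461 0.1601] [ 0.239 -2.746 -1.333]
  q [-0.47  0.77  1.63  0.68  1.44 -2.56] maxstep 0.117
[-0.001, -0.001, -0.0, -0.1, -16.5, 13.0]
[-0.001, -0.001, -0.0, -0.0, -16.6, 13.0]
[-0.001, -0.001, -0.0, -0.0, -16.6, 13.0]
[-0.001, -0.001, -0.0, -0.0, -16.6, 12.9]
end [0.536  0.046  0.0759] [ 0.237 -2.747 -1.341]
  q [-0.48  0.91  1.63  0.7   1.33 -2.66] maxstep 0.037
```

jog_arm(commands=[[-0.113,0,0,-0.4,-0.8,13.8,0],[-0.113,0,0,-0.4,-2.3,13.6,0],[-0.113,0,0,-0.4,-3.8,13.3,0],[-0.113,0,0,-0.4,-5.3,12.7,0],[-0.113,0,0,-0.4,-6.7,12.1,0],[-0.113,0,0,-0.4,-8,11.2,0],[-0.113,0,0,-0.4,-9.2,10.2,0],[-0.113,0,0,-0.4,-10.3,9.1,0]])

```text
t: 9.85
eef_pos: [0.5369, 0.0457, 0.1603]
eef_rot: [0.235, -2.746, -1.337]
force: [0.4, -0.1, -1.3]
opening: 0.189
```

jog_arm(commands=[[0,0,0,0,-16.5,13,0],[0,0,0,0,-16.5,13,0],[0,0,0,0,-12,9.4,0],[0,0,0,0,0,0,0]])

```text
t: 10.25
eef_pos: [0.5357, 0.0465, 0.102]
eef_rot: [0.236, -2.744, -1.333]
force: [0.0, -0.6, -0.3]
opening: 0.188
```

Run:
```python
from go import *
save(r.get_image('wrist'),'w6.png');im=r.get_image('scene');save(cv2.resize(im[100:330,100:420],None,fx=2.5,fy=2.5),'s6.png')
im=r.get_image('top');save(cv2.resize(im[150:350,100:400],None,fx=2.5,fy=2.5),'t6.png')
s=r.sense(); print(s['eef_pos'],s['force'],s['opening'],s['qpos'].round(2));print(R.from_rotvec(s['eef_rot']).as_matrix().round(3))
```

```text
[0.53687384 0.04630171 0.10445472] [ 0.26831206  0.10918483 -1.44842022] 0.18654192369315686 [-0.47  0.86  1.64  0.69  1.36 -2.63]
[[-0.985 -0.107 -0.138]
 [-0.175  0.61   0.773]
 [ 0.001  0.785 -0.619]]
```

View pics/w6.png

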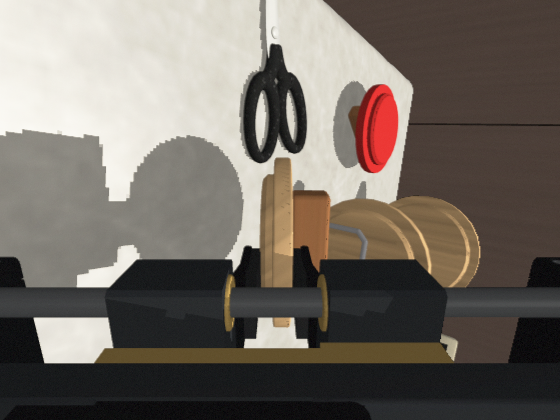

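View pics/s6.png

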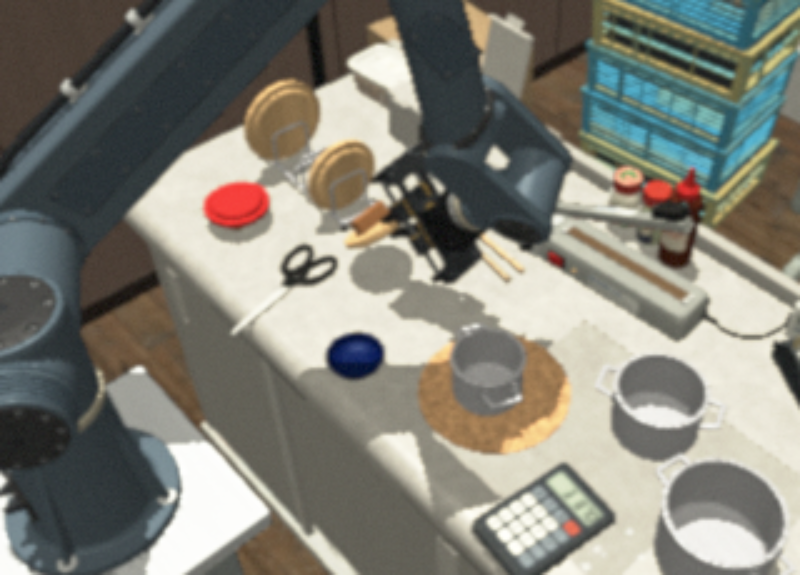

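View pics/t6.png

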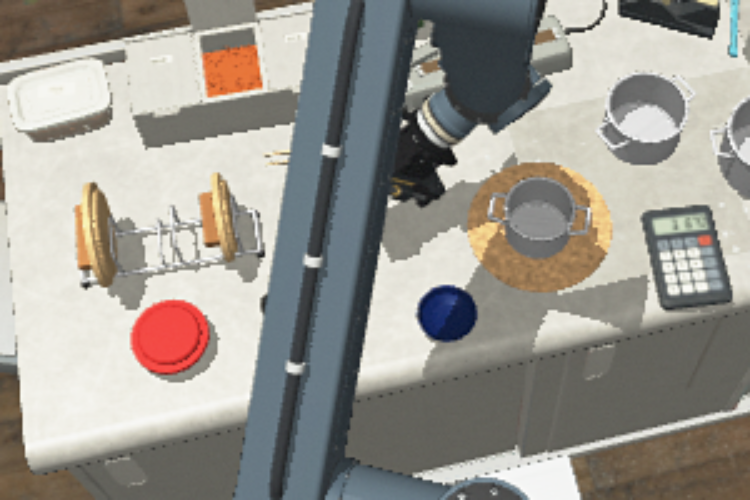

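jog_arm(commands=[[0,0,0,0,-11,8.7,0],[0,0,0,0,-8,6.2,0],[0,0,0,0,-2.4,1.9,0],[0,0,0,0,-2.4,1.9,0],[0,0,0,0,0,0,0]])

```text
t: 10.9
eef_pos: [0.5364, 0.0462, 0.0732]
eef_rot: [0.241, -2.747, -1.334]
force: [-0.5, -0.8, -2.3]
opening: 0.188
```

jog_arm(commands=[[0,0,0,0,-1.6,1.2,0],[0,0,0,0,-0.8,0.6,0],[0,0,0,0,0,0,0]])

```text
t: 11.2
eef_pos: [0.5366, 0.046, 0.0706]
eef_rot: [0.241, -2.748, -1.333]
force: [0.4, 0.1, -0.3]
opening: 0.182
```

jog_arm(commands=[[0,0,0,0,-0.8,0.6,0],[0,0,0,0,0,0,0.22],[0,0,0,0,0,0,0.26],[0,0,0,0,0,0,0.32],[0,0,0,0,0,0,0.4],[0,0,0,0,0,0,0.5],[0,0,0,0,0,0,0.5]])

```text
t: 11.9
eef_pos: [0.5366, 0.046, 0.0696]
eef_rot: [0.241, -2.748, -1.333]
force: [0.2, -0.6, -0.7]
opening: 0.464
```

Run:
```python
from go import *
save(r.get_image('wrist'),'w7.png');im=r.get_image('scene');save(cv2.resize(im[150:260,200:360],None,fx=4,fy=4,interpolation=2),'s7.png')
s=r.sense(); print(s['eef_pos'],s['force'],s['opening'])
```

```text
[0.53659559 0.04603178 0.06958619] [-0.0714292   0.95444526 -0.18197294] 0.48373825768210693
```

View pics/w7.png

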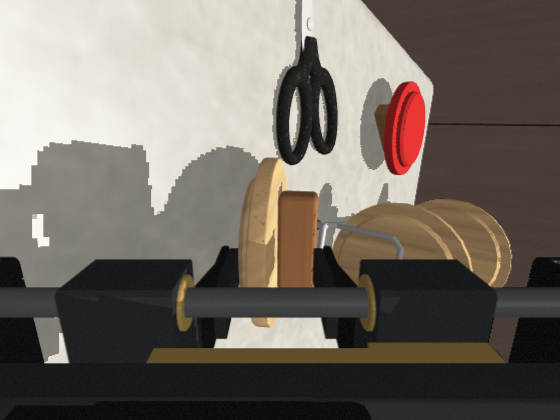

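View pics/s7.png

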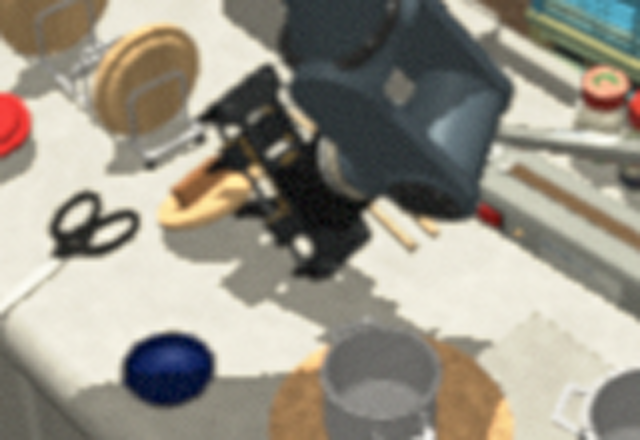

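jog_arm(commands=[[0,0,0,0,-5,-6.3,0.5],[0,0,0,0,-6,-7.8,0.5],[0,0,0,0,-6,-7.8,0.5],[0,0,0,0,-6,-7.8,0.5],[0,0,0,0,-3,-12,0.5],[0,0,0,0,0,-15,0.5],[0,0,0,0,0,0,0.5]])

```text
t: 12.7
eef_pos: [0.5488, -0.0161, 0.0853]
eef_rot: [0.241, -2.753, -1.332]
force: [-0.5, -0.4, 0.2]
opening: 0.5
```

Run:
```python
from go import *
save(r.get_image('wrist'),'w8.png');im=r.get_image('scene');save(cv2.resize(im[150:260,200:360],None,fx=4,fy=4,interpolation=2),'s8.png')
s=r.sense(); print(s['eef_pos'],s['force'],s['opening'])
for n in ('wrist','scene'):
  for d in r.tip_of('lid_s_center',n)[:3]: print(n,round(d['confidence'],2),toW(d['position'],n).round(3))
```

```text
[ 0.54747298 -0.01419874  0.08472522] [ 0.99141814  0.43060555 -0.56866843] 0.5031401989916445
wrist 0.9 [0.529 0.081 0.013]
wrist 0.78 [0.42  0.329 0.03 ]
scene 0.93 [0.534 0.079 0.014]
scene 0.93 [0.429 0.327 0.03 ]
```

View pics/w8.png

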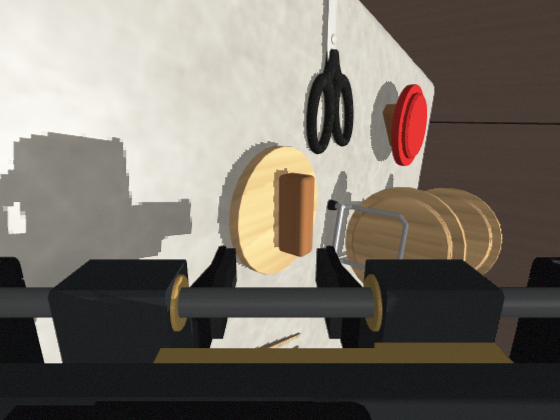

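View pics/s8.png

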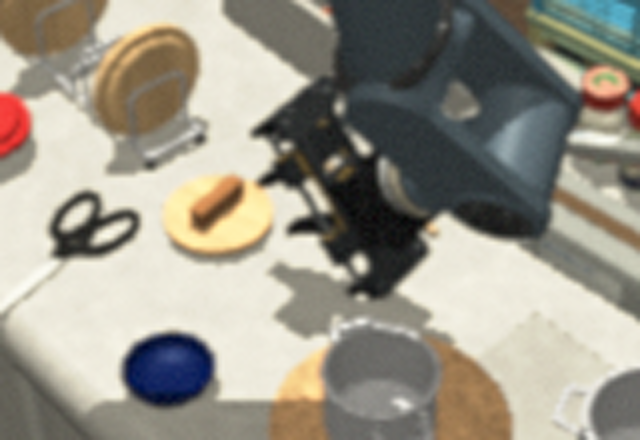

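Run:
```python
from go import *
ph=np.radians(100)
path([([.545,.0,.18],pose(ph),8),([.531,.08,.18],pose(ph),3)])
```

```text
[0.113, -0.0, 0.0, -0.0, 10.4, -6.1]
[0.113, -0.0, 0.0, -0.0, 9.7, -7.2]
[0.113, -0.0, 0.0, -0.0, 8.8, -8.3]
[0.113, -0.0, 0.0, -0.0, 7.8, -9.2]
[0.113, -0.0, 0.0, -0.0, 6.7, -10.0]
[0.113, -0.0, 0.0, -0.0, 5.6, -10.7]
[0.113, -0.0, 0.0, -0.0, 4.3, -11.3]
[0.113, -0.0, 0.0, -0.0, 3.0, -11.7]
end [ 5.447e-01 -1.000e-04  1.800e-01] [ 0.276 -3.128 -0.   ]
  q [-0.21  0.51  1.7  -0.    0.93 -1.95] maxstep 0.131
[0.0, -0.001, 0.001, -0.2, 27.1, 0.0]
[0.0, -0.001, 0.001, -0.2, 27.1, 0.0]
[0.0, -0.001, 0.001, -0.1, 27.1, 0.0]
end [0.531 0.08  0.18 ] [-2.710e-01  3.129e+00  1.000e-03]
  q [-0.06  0.5   1.72  0.    0.92 -1.8 ] maxstep 0.051
```

jog_arm(commands=[[0.113,0,0,0,10.4,-6.1,0.6],[0.113,0,0,0,9.7,-7.2,0.6],[0.113,0,0,0,8.8,-8.3,0.6],[0.113,0,0,0,7.8,-9.2,0.6],[0.113,0,0,0,6.7,-10,0.6],[0.113,0,0,0,5.6,-10.7,0.6],[0.113,0,0,0,4.3,-11.3,0.6],[0.113,0,0,0,3,-11.7,0.6]])

```text
t: 13.7
eef_pos: [0.5444, 0.0003, 0.1807]
eef_rot: [0.277, -3.129, 0.007]
force: [-0.5, -0.2, 0.6]
opening: 0.599
```

jog_arm(commands=[[0,0,0,0,27,0,0.6],[0,0,0,0,27,0,0.6],[0,0,0,0,27,0,0.6],[0,0,0,0,0,0,0.6],[0,0,0,0,0,0,0.6]])

```text
t: 14.2
eef_pos: [0.5301, 0.08, 0.1796]
eef_rot: [0.279, -3.127, 0.001]
force: [0.5, -0.5, -0.1]
opening: 0.596
```

Run:
```python
from go import *
s=r.sense(); print(s['eef_pos'],s['eef_rot'],s['opening'],s['joint_velocities'].round(3))
im=r.get_image('wrist'); c=cal('wrist'); save(im,'w9.png')
for d in r.tip_of('lid_s_center','wrist')[:3]: print(round(d['confidence'],2),toW(d['position'],'wrist',c).round(3))
k=3;u0,v0=170,110
cr=cv2.resize(im[v0:v0+160,u0:u0+240],None,fx=k,fy=k,interpolation=2)
def poly(P,col):
    pts=[];
    for p in P:
        u,v=proj(p,'wrist',c); pts.append([(u-u0+.5)*k,(v-v0+.5)*k])
    cv2.polylines(cr,[np.int32(pts)],True,col,1)
C=np.array([.531,.08,0]);
poly([C+[.053*np.cos(a),.053*np.sin(a),.017] for a in np.linspace(0,6.28,80)],(255,0,0))
ph=np.radians(10);e=np.array([np.cos(ph),np.sin(ph),0]);f=np.array([-e[1],e[0],0])
poly([C+a*.032*e+b*.009*f+[0,0,.041] for a,b in((1,1),(1,-1),(-1,-1),(-1,1))],(0,0,255))
save(cr,'w9o.png')
```

```text
[0.53014452 0.08003396 0.17964123] [ 2.79253669e-01 -3.12679728e+00  7.67143292e-04] 0.5962165599249368 [-0.032  0.006 -0.015 -0.003 -0.004 -0.001]
0.66 [0.533 0.075 0.012]
```

View pics/w9o.png

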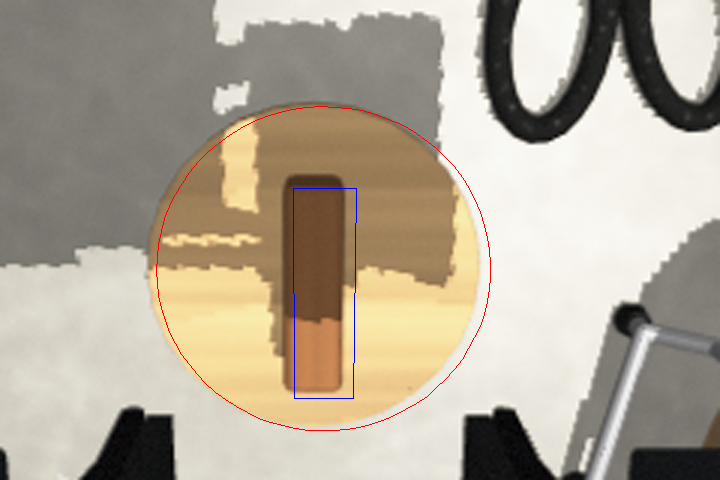

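Run:
```python
from go import *
ph=np.radians(100)
path([([.5305,.077,.075],pose(ph),3),([.5305,.077,.045],pose(ph),3)])
```

```text
[-0.0, -0.001, 0.0, 0.2, -0.6, 34.9]
[-0.0, -0.001, 0.0, 0.2, -0.6, 34.9]
[-0.0, -0.001, 0.0, 0.2, -0.6, 34.9]
end [0.5305 0.0769 0.075 ] [-0.276  3.128 -0.   ]
  q [-0.06  0.68  1.79 -0.    0.67 -1.81] maxstep 0.084
[-0.0, 0.0, 0.0, 0.0, 0.0, 10.0]
[-0.0, 0.0, 0.0, 0.0, 0.0, 10.0]
[-0.0, 0.0, 0.0, 0.0, 0.0, 10.0]
end [0.5305 0.0769 0.045 ] [-0.276  3.128 -0.   ]
  q [-0.06  0.73  1.8  -0.    0.61 -1.81] maxstep 0.022
```

jog_arm(commands=[[0,0,0,0.2,-0.7,34.9,0.6],[0,0,0,0.2,-0.7,34.9,0.6],[0,0,0,0.2,-0.7,34.9,0.6],[0,0,0,0,0,10,0.6],[0,0,0,0,0,10,0.6],[0,0,0,0,0,9,0.6],[0,0,0,0,0,0,0.6]])

```text
t: 15.0
eef_pos: [0.5306, 0.0768, 0.046]
eef_rot: [0.275, -3.128, 0.001]
force: [-0.8, -0.1, 0.5]
opening: 0.601
```

Run:
```python
from go import *
for i in range(3):
  im=r.get_image('wrist');s=r.sense(); print(s['eef_pos'],s['force'].round(1),s['opening'])
save(im,'w10.png')
```

```text
[0.53088418 0.07690915 0.04658159] [ 0.2 -1.4  0.2] 0.6000687873522124
[0.53107956 0.0769846  0.04691186] [ 0.8 -0.5 -0.6] 0.6028431628790674
[0.5311521  0.07704092 0.0470757 ] [-0.4 -0.4  0.1] 0.5998248366545011
```

View pics/w10.png

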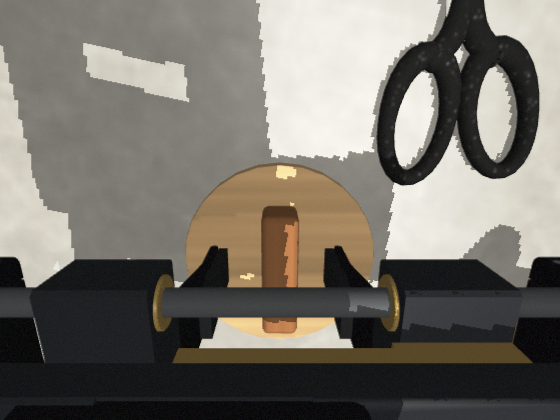

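jog_arm(commands=[[0,0,0,0,0,2,0.5],[0,0,0,0,0,0,0.3],[0,0,0,0,0,0,0.1],[0,0,0,0,0,0,0],[0,0,0,0,0,0,0],[0,0,0,0,0,0,0]], force=40)

```text
t: 15.75
eef_pos: [0.5304, 0.0772, 0.0442]
eef_rot: [0.276, -3.128, 0.0]
force: [-0.6, 0.4, 0.7]
opening: 0.204
```

jog_arm(commands=[[0,0,0,0,0,-8,0],[0,0,0,0,0,-20,0],[0,0,0,0,0,-30,0],[0,0,0,0,0,-30,0],[0,0,0,0,0,-30,0],[0,0,0,0,0,-10,0],[0,0,0,0,0,0,0],[0,0,0,0,0,0,0]])

```text
t: 16.55
eef_pos: [0.5298, 0.0771, 0.1713]
eef_rot: [0.275, -3.126, 0.0]
force: [-0.7, -0.6, -0.6]
opening: 0.204
```

Run:
```python
from go import *
s=r.sense(); print(s['eef_pos'],s['eef_rot'],s['force'].round(1),s['opening'])
im=r.get_image('wrist'); c=cal('wrist'); save(im,'w11.png')
for d in r.tip_of('lid_s_center','wrist')[:3]: print(round(d['confidence'],2),toW(d['position'],'wrist',c).round(3))
im=r.get_image('top')
save(cv2.resize(im[200:290,270:360],None,fx=6,fy=6,interpolation=2),'t11.png')
for n in('top','scene'):
  if n=='scene': r.get_image('scene')
  for l in('pot_s_mouth','pot_s','mat'):
    for d in r.tip_of(l,n)[:1]: print(n,l,round(d['confidence'],2),toW(d['position'],n).round(4))
```

```text
[0.52977585 0.07711651 0.17130539] [ 2.75411638e-01 -3.12633559e+00  1.17305990e-04] [-0.7 -0.6 -0.6] 0.204220046110163
0.76 [0.531 0.076 0.142]
top pot_s_mouth 0.71 [ 0.4719 -0.2055  0.0713]
top pot_s 0.93 [ 0.4985 -0.564  -0.0041]
top mat 0.8 [ 0.4794 -0.2147 -0.0037]
scene pot_s_mouth 0.81 [ 0.4739 -0.2057  0.077 ]
scene pot_s 0.94 [ 0.5864 -0.3996 -0.0031]
scene mat 0.56 [ 0.4811 -0.215  -0.0013]
```

View pics/w11.png

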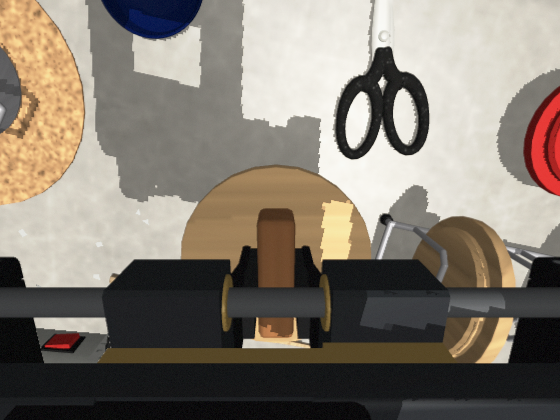

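View pics/t11.png

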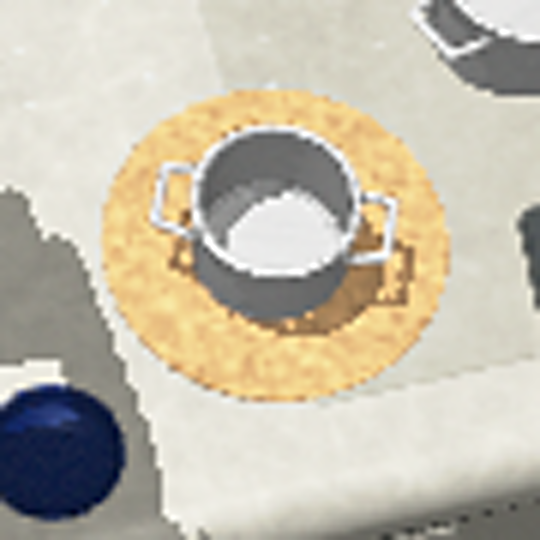

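Run:
```python
from go import *
ph=np.radians(100)
path([([.575,-.19,.2],pose(ph),7)])
```

```text
[-0.0, -0.0, 0.0, 0.4, -38.7, -4.0]
[-0.0, -0.0, 0.0, 0.4, -38.7, -4.0]
[-0.0, -0.0, 0.0, 0.4, -38.7, -4.0]
[-0.0, -0.0, 0.0, 0.4, -38.7, -4.0]
[-0.0, -0.0, 0.0, 0.4, -38.7, -4.0]
[-0.0, -0.0, 0.0, 0.4, -38.7, -4.0]
[-0.0, -0.0, 0.0, 0.4, -38.7, -4.0]
end [ 0.5752 -0.1901  0.1999] [ 0.276 -3.127  0.   ]
  q [-0.5   0.56  1.53 -0.    1.06 -2.25] maxstep 0.071
```

jog_arm(commands=[[0,0,0,0.4,-20,-4,0],[0,0,0,0.4,-38,-4,0],[0,0,0,0.4,-43,-4,0],[0,0,0,0.4,-43,-4,0],[0,0,0,0.4,-43,-4,0],[0,0,0,0.4,-42,-4,0],[0,0,0,0.4,-27,-4,0],[0,0,0,0.2,-15,0,0]])

```text
t: 17.85
eef_pos: [0.5758, -0.1932, 0.2007]
eef_rot: [-0.272, 3.129, -0.003]
force: [0.4, 0.9, -1.2]
opening: 0.205
```

jog_arm(commands=[[0,0,0,0,0,0,0],[0,0,0,0,0,0,0],[0,0,0,0,0,0,0]])

```text
t: 18.15
eef_pos: [0.5744, -0.1882, 0.1997]
eef_rot: [0.278, -3.126, -0.002]
force: [0.3, -0.6, -1.4]
opening: 0.203
```

```bash
cat > ov.py <<'E'
from go import *
def ov(tag,pot=None,lid=None,th=None,win=None,k=2):
    s=r.sense(); im=r.get_image('wrist'); c=cal('wrist'); save(im,tag+'.png'); T=s['eef_pos']; Rt=R.from_rotvec(s['eef_rot'])
    print(T.round(4),s['eef_rot'].round(4),s['force'].round(1),s['opening'])
    u0,v0,u1,v1=win or (0,0,400,300)
    cr=cv2.resize(im[v0:v1,u0:u1],None,fx=k,fy=k,interpolation=2)
    A=np.linspace(0,6.28,120)
    def poly(P,col):
        cv2.polylines(cr,[np.int32([[(u-u0+.5)*k,(v-v0+.5)*k] for u,v in (proj(p,'wrist',c) for p in P)])],True,col,1)
    if pot is not None:
        for rr in (.045,.048): poly([np.array([pot[0]+rr*np.cos(a),pot[1]+rr*np.sin(a),.075]) for a in A],(255,0,0))
    if lid is not None: poly([T+Rt.apply([lid[0]+.053*np.cos(a),lid[1]+.053*np.sin(a),.028]) for a in A],(0,255,0))
    save(cr,tag+'o.png'); return im,c,T,Rt
E
python3 - <<'E'
from ov import *
im,c,T,Rt=ov('w12',(.475,-.207),(0,0),win=(60,0,440,300))
for l in('pot_s_mouth','lid_s_center'):
  for d in r.tip_of(l,'wrist')[:2]: print(l,round(d['confidence'],2),toW(d['position'],'wrist',c).round(4))
E
```

```text
[ 0.5744 -0.1882  0.1997] [ 2.7800e-01 -3.1263e+00 -2.1000e-03] [ 0.3 -0.6 -1.4] 0.20336780127050785
pot_s_mouth 0.83 [ 0.4723 -0.2066  0.0782]
lid_s_center 0.95 [ 0.5801 -0.1903  0.1691]
lid_s_center 0.23 [ 0.3697 -0.0522 -0.0032]
```

View pics/w12o.png

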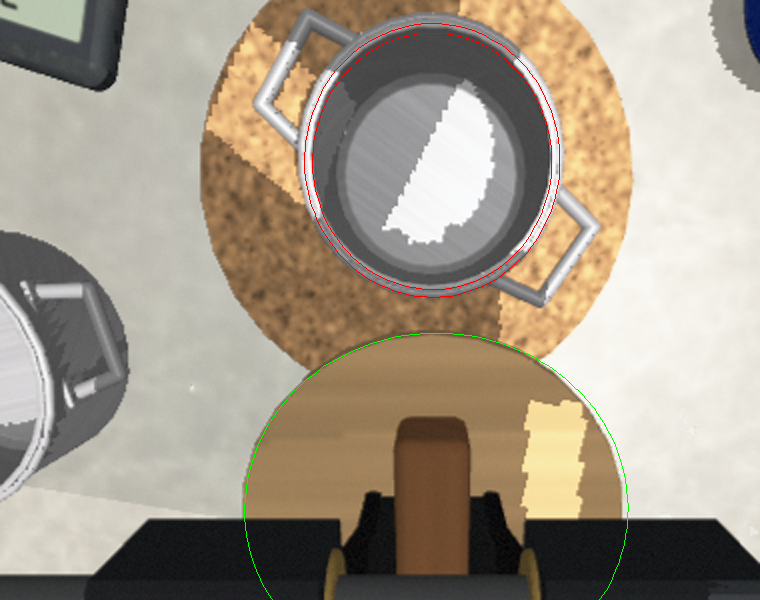

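Run:
```python
from ov import *
im=cv2.cvtColor(cv2.imread('pics/w12.png'),cv2.COLOR_BGR2RGB); c=cal('wrist')
cen=np.array([.475,-.207])
rr=np.arange(36,58,.1); aa=np.radians(np.arange(0,360,1.))
mx=np.zeros((len(rr),360),np.float32);my=mx.copy()
for i,x in enumerate(rr):
  for j,a in enumerate(aa):
    mx[i,j],my[i,j]=proj([cen[0]+x/1000*np.cos(a),cen[1]+x/1000*np.sin(a),.075],'wrist',c)
un=cv2.remap(im,mx,my,cv2.INTER_CUBIC)
un=cv2.resize(un,(720,440))
for x in (42,45,48,51): un[int((x-36)/.1*2)]=(255,0,0)
save(un,'unw.png')
```

```text
(no output)
```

View pics/unw.png

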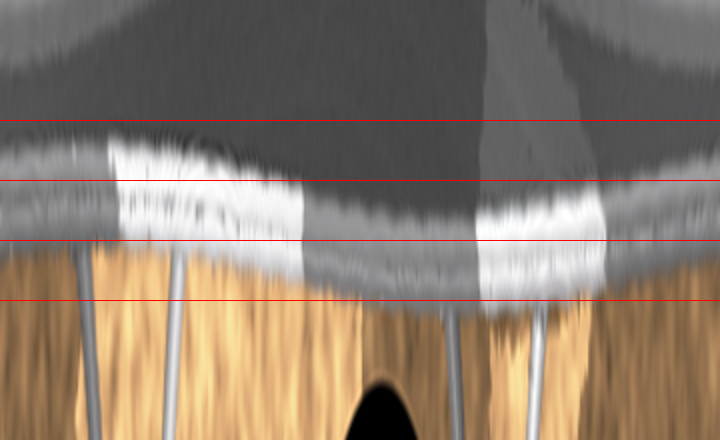

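Run:
```python
from ov import *
im=cv2.cvtColor(cv2.imread('pics/w12.png'),cv2.COLOR_BGR2RGB); c=cal('wrist'); s=r.sense(); T=s['eef_pos'];Rt=R.from_rotvec(s['eef_rot']); print(T)
rr=np.arange(44,62,.1); deg=np.arange(-100,100,1.)
mx=np.zeros((len(rr),200),np.float32);my=mx.copy()
for i,x in enumerate(rr):
  for j,a in enumerate(np.radians(deg)):
    mx[i,j],my[i,j]=proj(T+Rt.apply([x/1000*np.cos(a),x/1000*np.sin(a),.028]),'wrist',c)
un=cv2.resize(cv2.remap(im,mx,my,cv2.INTER_CUBIC),(800,360))
un[int(9/.1*2)]=(255,0,0)
save(un,'unl.png')
```

```text
[ 0.57486064 -0.18866719  0.20009068]
```

View pics/unl.png

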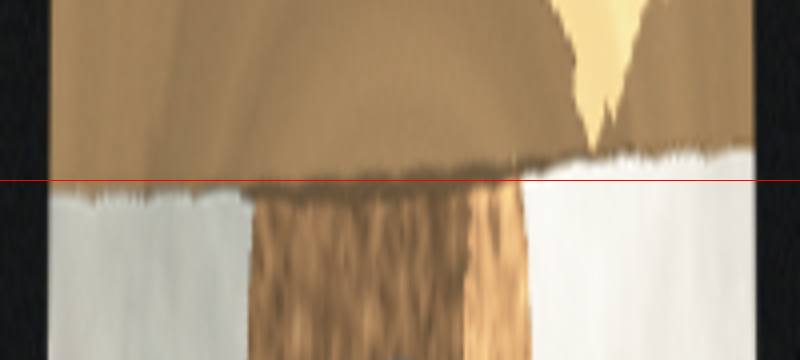

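Run:
```python
from go import *
ph=np.radians(100)
path([([.4735,-.2073,.15],pose(ph),4)])
```

```text
[0.0, -0.001, 0.001, 25.7, -0.1, 12.6]
[0.0, -0.001, 0.001, 25.8, -0.1, 12.5]
[0.0, -0.001, 0.001, 25.8, -0.2, 12.5]
[0.0, -0.001, 0.001, 25.8, -0.2, 12.5]
end [ 0.4734 -0.2073  0.15  ] [-2.720e-01  3.128e+00  1.000e-03]
  q [-0.63  0.53  1.79  0.    0.82 -2.38] maxstep 0.068
```

jog_arm(commands=[[0,0,0,15,0,6,0],[0,0,0,25.8,-0.1,12.5,0],[0,0,0,25.8,-0.2,12.5,0],[0,0,0,20,-0.2,12.5,0],[0,0,0,16.5,-0.1,6.6,0],[0,0,0,0,0,0,0],[0,0,0,0,0,0,0],[0,0,0,0,0,0,0]])

```text
t: 19.1
eef_pos: [0.4752, -0.2092, 0.151]
eef_rot: [-0.277, 3.128, -0.003]
force: [0.4, 0.1, -0.9]
opening: 0.21
```

Run:
```python
from ov import *
im,c,T,Rt=ov('w13',(.4737,-.2084),(0,-.0011),win=(60,100,440,400))
ph=np.radians(100)
for n,w in(('top',(270,200,370,280)),('scene',(250,190,350,270))):
    img=r.get_image(n); cr=cv2.resize(img[w[1]:w[3],w[0]:w[2]],None,fx=6,fy=6,interpolation=2); cc=cal(n)
    for z,rad,cen,col in ((.075,.048,(.4737,-.2084),(255,0,0)),(T[2]-.0272,.053,(.4737,-.2084),(0,255,0))):
        P=[proj([cen[0]+rad*np.cos(a),cen[1]+rad*np.sin(a),z],n,cc) for a in np.linspace(0,6.28,80)]
        cv2.polylines(cr,[np.int32([[(u-w[0]+.5)*6,(v-w[1]+.5)*6] for u,v in P])],True,col,1)
    save(cr,n+'13.png')
path([([.4735,-.2073,.15],pose(ph),1)])
```

```text
[ 0.4752 -0.2092  0.151 ] [-0.2769  3.1285 -0.0032] [ 0.4  0.1 -0.9] 0.2098640727760049
[-0.001, -0.0, 0.002, 0.9, 1.9, 0.7]
end [ 0.4735 -0.2073  0.15  ] [ 2.74e-01 -3.13e+00  1.00e-03]
  q [-0.63  0.53  1.79 -0.    0.82 -2.37] maxstep 0.004
```

View pics/w13o.png

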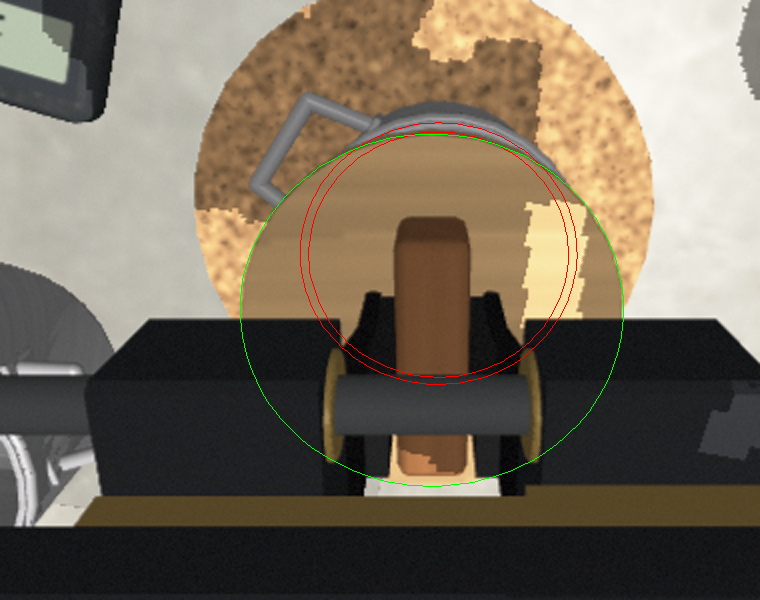

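View pics/top13.png

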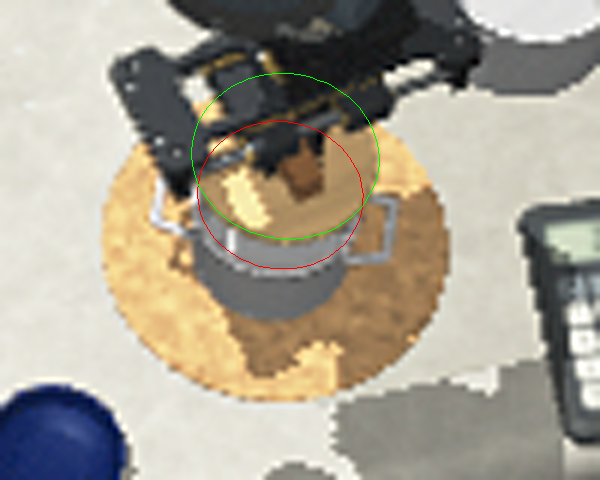

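View pics/scene13.png

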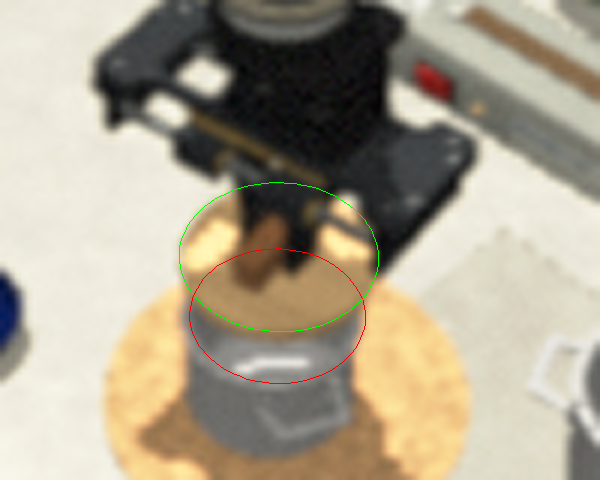

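jog_arm(commands=[[0,0,0,0,0,0,0],[0,0,0,0,0,0,0],[0,0,0,0,0,0,0],[0,0,0,0,0,0,0]])

```text
t: 19.65
eef_pos: [0.4736, -0.2089, 0.1503]
eef_rot: [0.276, -3.128, 0.001]
force: [0.5, -0.1, -1.1]
opening: 0.206
```

Run:
```python
from ov import *
for i in range(5):
    r.get_image('wrist'); s=r.sense(); print(s['eef_pos'].round(4), R.from_rotvec(s['eef_rot']).as_matrix()[:,1].round(3))
```

```text
[ 0.4736 -0.2089  0.1502] [-0.175  0.985 -0.   ]
[ 0.4736 -0.2089  0.1502] [-0.175  0.985 -0.   ]
[ 0.4736 -0.2089  0.1502] [-0.175  0.985 -0.   ]
[ 0.4736 -0.2089  0.1502] [-0.175  0.985 -0.   ]
[ 0.4736 -0.2089  0.1502] [-0.175  0.985 -0.   ]
```

jog_arm(commands=[[0,0,0,0.2,2.2,5,0],[0,0,0,0,0,5,0],[0,0,0,0,0,0,0],[0,0,0,0,0,0,0],[0,0,0,0,0,0,0],[0,0,0,0,0,0,0]])

```text
t: 20.5
eef_pos: [0.4731, -0.2069, 0.1404]
eef_rot: [0.276, -3.128, 0.001]
force: [-0.7, -0.2, -1.5]
opening: 0.2
```

Run:
```python
from ov import *
im,c,T,Rt=ov('w14',(.4732,-.2079),(0,-.0011),win=(60,100,440,400))
for n,w in(('top',(270,200,370,280)),('scene',(250,190,350,270))):
    img=r.get_image(n); cr=cv2.resize(img[w[1]:w[3],w[0]:w[2]],None,fx=8,fy=8,interpolation=2); cc=cal(n)
    pc=(.4732,-.2079); 
    for z,rad,cen,col in ((.075,.048,pc,(255,0,0)),(T[2]-.0272,.053,pc,(0,255,0)),(T[2]-.0372,.053,pc,(0,0,255))):
        P=[proj([cen[0]+rad*np.cos(a),cen[1]+rad*np.sin(a),z],n,cc) for a in np.linspace(0,6.28,80)]
        cv2.polylines(cr,[np.int32([[(u-w[0]+.5)*8,(v-w[1]+.5)*8] for u,v in P])],True,col,1)
    save(cr[:600,:760],n+'14.png')
print(r.sense()['eef_pos'])
```

```text
[ 0.4731 -0.2069  0.1404] [ 2.7560e-01 -3.1283e+00  9.0000e-04] [-0.7 -0.2 -1.5] 0.2004762755888131
[ 0.47307756 -0.20682597  0.1403662 ]
```

View pics/w14o.png

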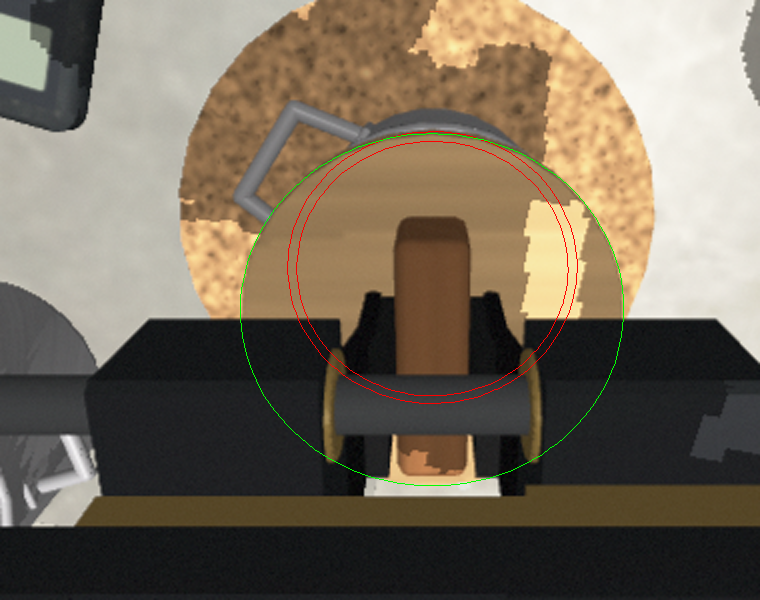

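View pics/top14.png

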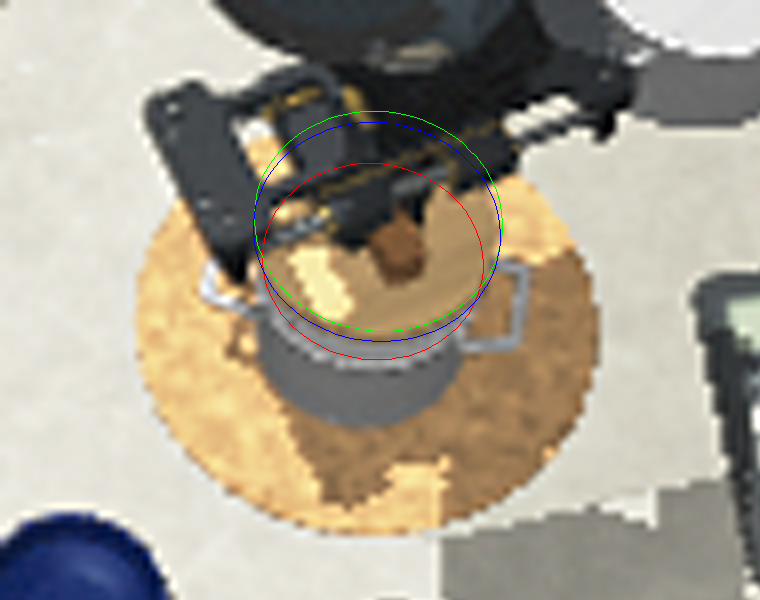

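View pics/scene14.png

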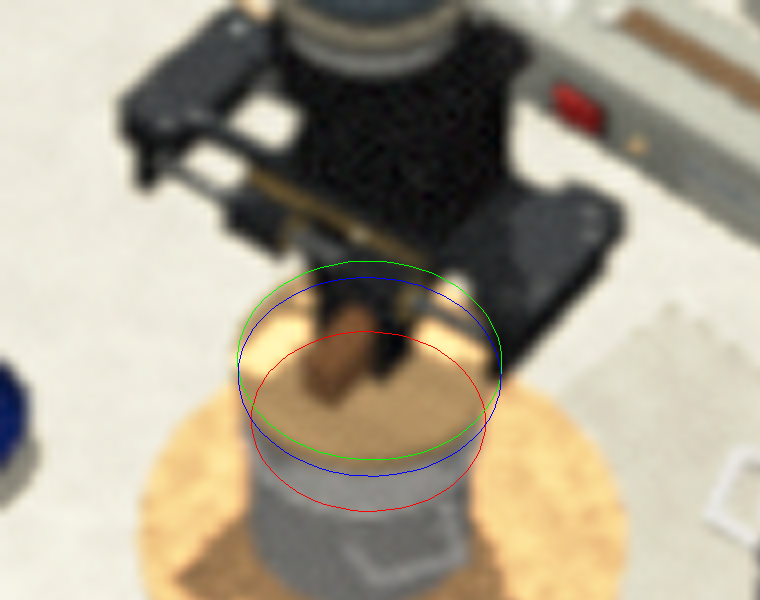

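Run:
```python
from ov import *
outs=[]
cen=np.array([.4732,-.2079])
for n in('top','scene'):
    im=cv2.imread(f'pics/{n}1.png'); c=cal(n)
    rr=np.arange(34,60,.2); aa=np.radians(np.arange(0,360,1.))
    mx=np.zeros((len(rr),360),np.float32);my=mx.copy()
    for i,x in enumerate(rr):
      for j,a in enumerate(aa):
        mx[i,j],my[i,j]=proj([cen[0]+x/1000*np.cos(a),cen[1]+x/1000*np.sin(a),.075],n,c)
    un=cv2.resize(cv2.remap(im,mx,my,cv2.INTER_CUBIC),(760,260))
    for x in (42,45,48,51): un[int((x-34)*10)]=(0,0,255)
    outs.append(un); outs.append(np.zeros((10,760,3),np.uint8))
cv2.imwrite('pics/unp.png',np.vstack(outs))
```

```text
(no output)
```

View pics/unp.png

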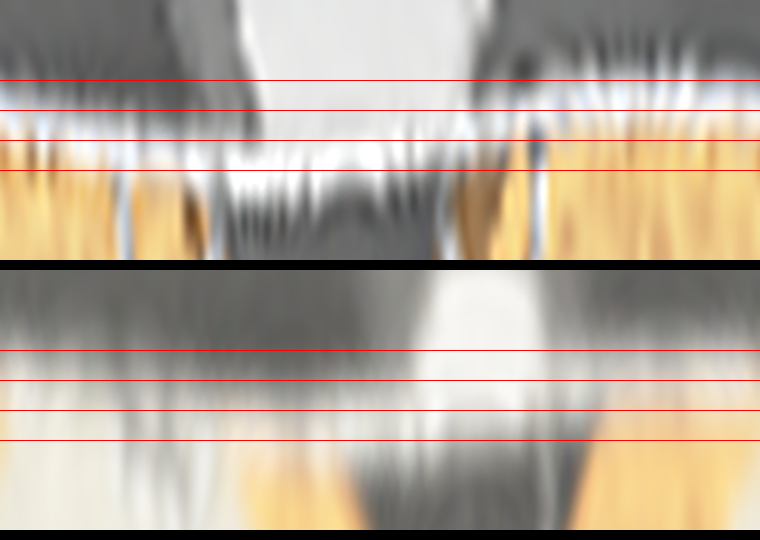

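Run:
```python
from ov import *
im=cv2.cvtColor(cv2.imread('pics/w14.png'),cv2.COLOR_BGR2RGB); c=cal('wrist')
u0,v0,k=210,140,6
cr=cv2.resize(im[140:230,210:340],None,fx=k,fy=k,interpolation=2)
for rad,z,col in((.045,.075,(255,0,0)),(.048,.075,(0,0,255)),(.048,.0,(0,255,0))):
    P=[proj([.4732+rad*np.cos(a),-.2079+rad*np.sin(a),z],'wrist',c) for a in np.linspace(0,6.28,200)]
    cv2.polylines(cr,[np.int32([[(u-u0+.5)*k,(v-v0+.5)*k] for u,v in P])],True,col,1)
save(cr,'z14.png')
```

```text
(no output)
```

View pics/z14.png

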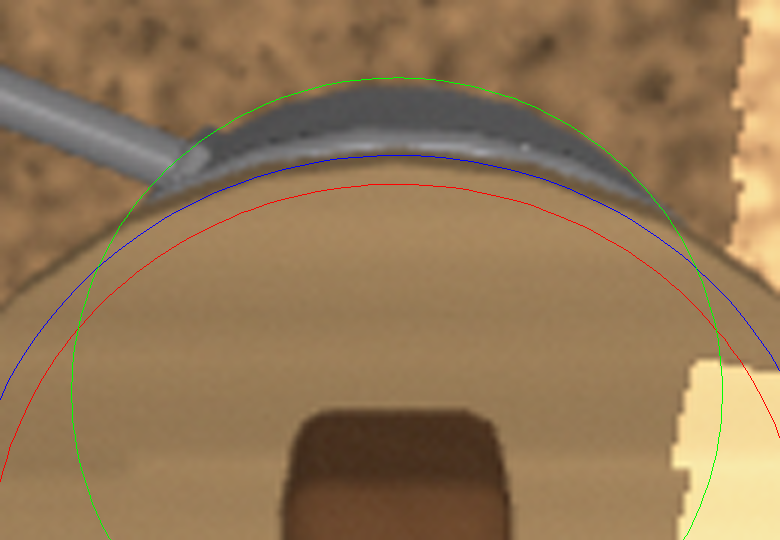

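Run:
```python
from ov import *
outs=[]
T=r.sense()['eef_pos']; print(T)
cen=T[:2]
for n in('top','scene'):
    im=r.get_image(n); save(im,n+'15.png'); im=im[:,:,::-1].copy(); c=cal(n)
    rr=np.arange(40,66,.2); aa=np.radians(np.arange(0,360,1.))
    mx=np.zeros((len(rr),360),np.float32);my=mx.copy()
    for i,x in enumerate(rr):
      for j,a in enumerate(aa):
        mx[i,j],my[i,j]=proj([cen[0]+x/1000*np.cos(a),cen[1]+x/1000*np.sin(a),T[2]-.0272],n,c)
    un=cv2.resize(cv2.remap(im,mx,my,cv2.INTER_CUBIC),(760,260))
    for x in (50,53,56): un[int((x-40)*10)]=(0,0,255)
    outs.append(un); outs.append(np.zeros((10,760,3),np.uint8))
cv2.imwrite('pics/unq.png',np.vstack(outs))
```

```text
[ 0.47307756 -0.20682597  0.1403662 ]
```

View pics/unq.png

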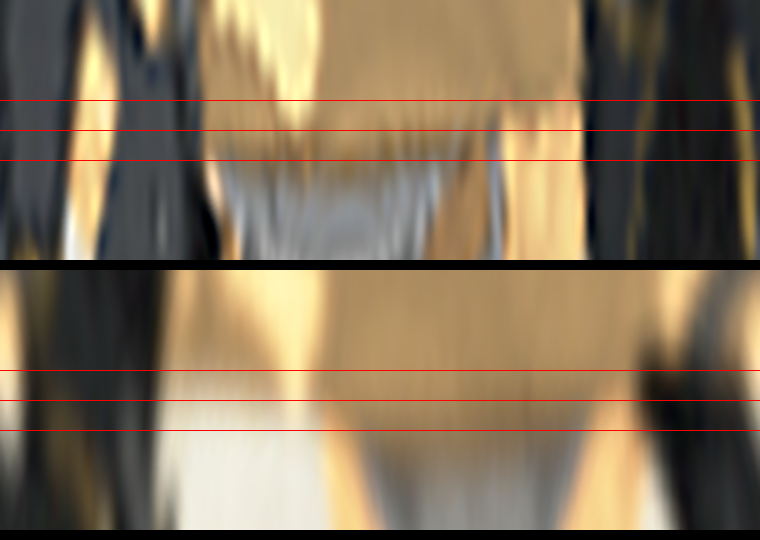

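jog_arm(commands=[[0,0,0,1.8,1.1,4,0],[0,0,0,0,0,7,0],[0,0,0,0,0,7,0],[0,0,0,0,0,3,0],[0,0,0,0,0,0,0],[0,0,0,0,0,0,0],[0,0,0,0,0,0,0]])

```text
t: 21.45
eef_pos: [0.4712, -0.2061, 0.1194]
eef_rot: [0.276, -3.128, 0.001]
force: [0.3, 0.3, -1.6]
opening: 0.202
```

Run:
```python
from ov import *
im,c,T,Rt=ov('w16',(.4712,-.2071),(0,-.0011),win=(60,100,440,400))
for n,w in(('top',(270,200,370,280)),('scene',(250,190,350,270))):
    img=r.get_image(n); cr=cv2.resize(img[w[1]:w[3],w[0]:w[2]],None,fx=8,fy=8,interpolation=2)
    save(cr[:600,:760],n+'16.png')
```

```text
[ 0.4712 -0.2061  0.1194] [ 2.7580e-01 -3.1284e+00  1.0000e-03] [ 0.3  0.3 -1.6] 0.2024742970846698
```

View pics/w16o.png

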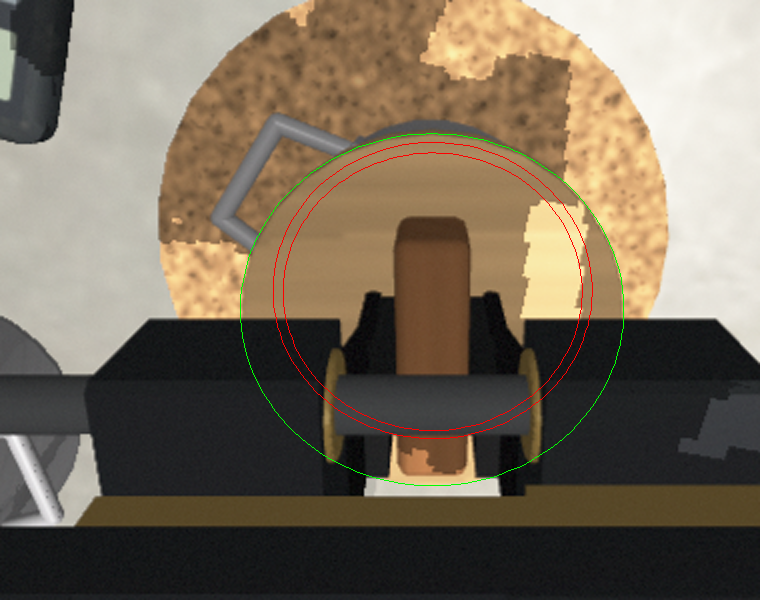

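View pics/scene16.png

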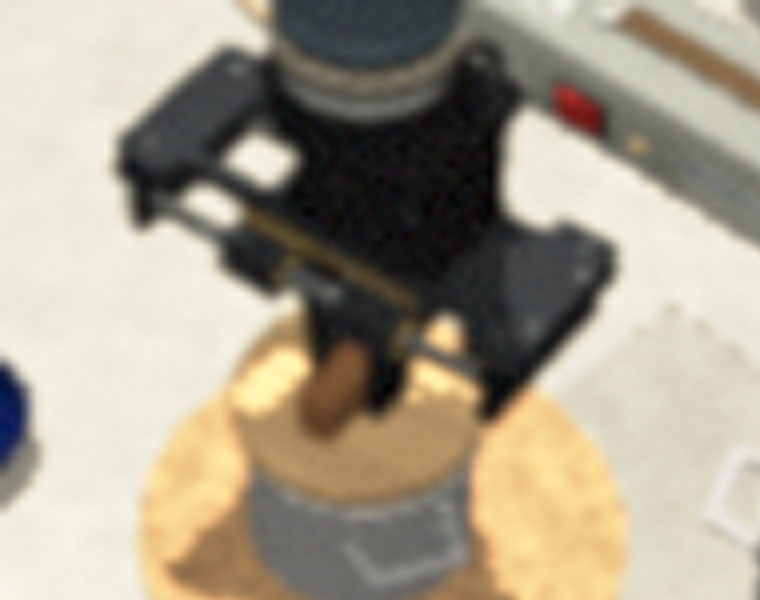

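View pics/top16.png

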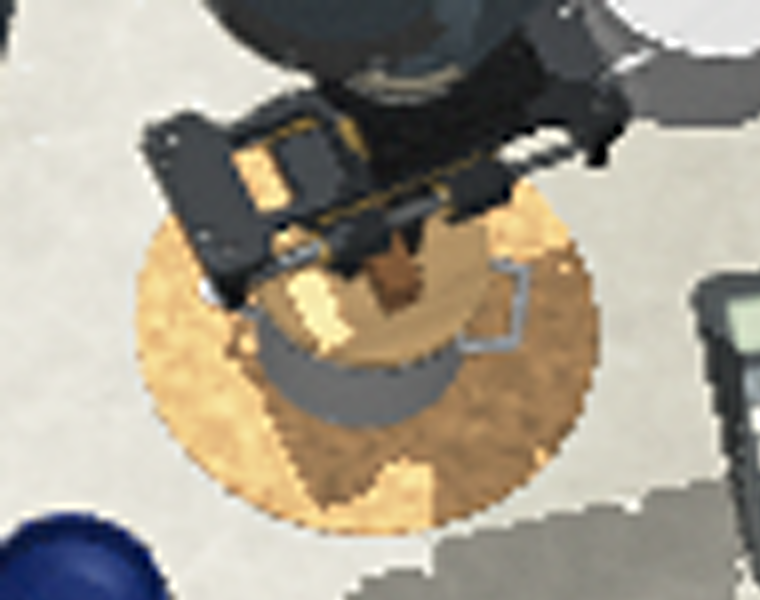

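jog_arm(commands=[[0,0,0,0,0,1.5,0],[0,0,0,0,0,1,0],[0,0,0,0,0,0,0],[0,0,0,0,0,0,0]])

```text
t: 22.0
eef_pos: [0.471, -0.206, 0.1167]
eef_rot: [0.276, -3.128, 0.0]
force: [0.3, -0.0, -0.8]
opening: 0.205
```

jog_arm(commands=[[0,0,0,0,0,1,0],[0,0,0,0,0,1,0],[0,0,0,0,0,0,0],[0,0,0,0,0,0,0]])

```text
t: 22.4
eef_pos: [0.4713, -0.2062, 0.1148]
eef_rot: [0.276, -3.129, 0.001]
force: [1.2, 0.7, -1.8]
opening: 0.204
```

jog_arm(commands=[[0,0,0,0,0,1,0],[0,0,0,0,0,0.8,0],[0,0,0,0,0,0,0],[0,0,0,0,0,0,0]])

```text
t: 22.8
eef_pos: [0.4713, -0.2061, 0.113]
eef_rot: [0.276, -3.129, 0.001]
force: [1.7, 0.5, -0.4]
opening: 0.201
```

Run:
```python
from ov import *
im,c,T,Rt=ov('w17',None,None)
print(r.sense()['ft_torque'],r.sense()['force'])
img=r.get_image('scene');save(cv2.resize(img[200:270,255:345],None,fx=8,fy=8,interpolation=2),'s17.png')
```

```text
[ 0.4713 -0.2061  0.113 ] [ 2.7560e-01 -3.1287e+00  1.1000e-03] [ 1.7  0.5 -0.4] 0.20077509439029595
[ 1.81832139e-04 -3.64591363e-01 -8.36151836e-03] [ 1.45291653  0.18752965 -0.54949894]
```

View pics/s17.png

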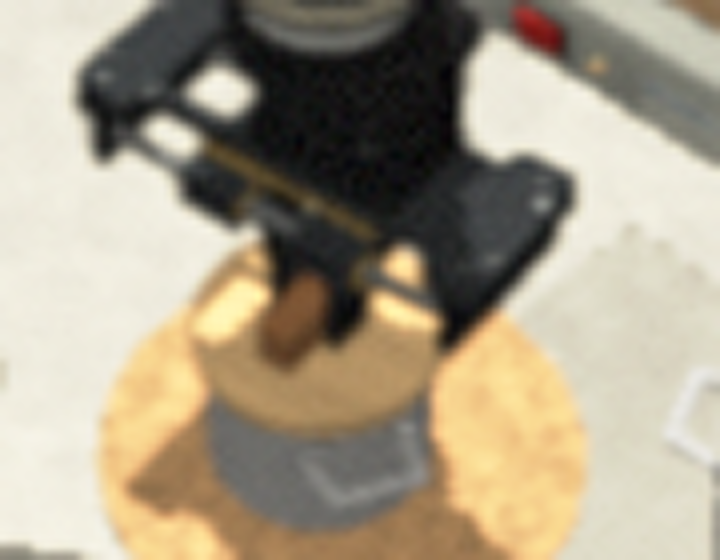

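View pics/w17.png

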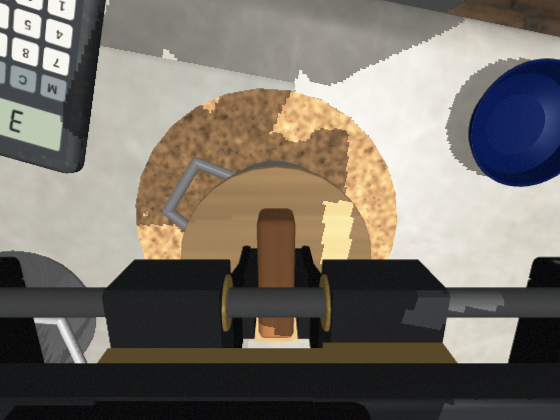

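jog_arm(commands=[[0,0,0,-1,0,0,0],[0,0,0,0,0,0.5,0],[0,0,0,0,0,0,0],[0,0,0,0,0,0,0]])

```text
t: 23.3
eef_pos: [0.4717, -0.2058, 0.1124]
eef_rot: [0.276, -3.127, 0.0]
force: [0.6, -1.3, -1.0]
opening: 0.203
```

jog_arm(commands=[[0,0,0,0,0,0.4,0],[0,0,0,0,0,0,0],[0,0,0,0,0,0,0]])

```text
t: 23.6
eef_pos: [0.4717, -0.2057, 0.1122]
eef_rot: [0.276, -3.128, 0.0]
force: [-0.3, -0.7, 2.8]
opening: 0.202
```

Contact on the rim (Fz ≈ +3 N at exactly the expected height). Release.

jog_arm(commands=[[0,0,0,0,0,0,0.23],[0,0,0,0,0,0,0.27],[0,0,0,0,0,0,0.35],[0,0,0,0,0,0,0.5],[0,0,0,0,0,0,0.5],[0,0,0,0,0,0,0.5]])

```text
t: 24.2
eef_pos: [0.472, -0.2058, 0.112]
eef_rot: [0.276, -3.128, 0.0]
force: [-0.5, 1.7, -0.3]
opening: 0.477
```

jog_arm(commands=[[0,0,0,0,0,-10,0.5],[0,0,0,0,0,-25,0.5],[0,0,0,0,0,-35,0.5],[0,0,0,0,0,-30,0.5],[0,0,0,-30,0,0,0.5],[0,0,0,-45,0,0,0.5],[0,0,0,-25,0,0,0.5],[0,0,0,0,0,0,0.5]])

```text
t: 25.0
eef_pos: [0.574, -0.1881, 0.213]
eef_rot: [-0.279, 3.126, -0.004]
force: [-0.1, -0.7, 0.6]
opening: 0.498
```

jog_arm(commands=[[0,0,0,0,0,0,0.5],[0,0,0,0,0,0,0.5],[0,0,0,0,0,0,0.5],[0,0,0,0,0,0,0.5]])

```text
t: 25.4
eef_pos: [0.5697, -0.1885, 0.212]
eef_rot: [0.274, -3.128, 0.0]
force: [-0.7, 0.2, -0.2]
opening: 0.497
```

Run:
```python
from ov import *
s=r.sense(); print(s['eef_pos'],s['force'],s['opening'])
im=r.get_image('wrist'); c=cal('wrist'); save(im,'w18.png')
for n in('wrist','scene','top'):
  if n!='wrist':
    img=r.get_image(n); save(img,n+'18.png')
  for l in('lid_s_center','pot_s_mouth','pot_s'):
    for d in r.tip_of(l,n)[:2]: print(n,l,round(d['confidence'],2),toW(d['position'],n).round(3))
img=cv2.imread('pics/scene18.png'); cv2.imwrite('pics/s18c.png',cv2.resize(img[190:280,240:350],None,fx=6,fy=6,interpolation=2))
```

```text
[ 0.5697137  -0.18851882  0.21201182] [-0.68743737  0.15274912 -0.17231493] 0.4966993503697062
wrist lid_s_center 0.86 [ 0.473 -0.209  0.08 ]
wrist pot_s 0.78 [ 0.593 -0.405 -0.001]
scene lid_s_center 0.91 [ 0.472 -0.208  0.084]
scene lid_s_center 0.75 [0.429 0.326 0.035]
scene pot_s_mouth 0.67 [ 0.475 -0.204  0.075]
scene pot_s 0.88 [ 0.47  -0.208  0.001]
scene pot_s 0.87 [ 0.5   -0.562 -0.007]
top lid_s_center 0.76 [0.42  0.324 0.035]
top lid_s_center 0.66 [ 0.472 -0.206  0.077]
top pot_s_mouth 0.73 [ 0.473 -0.205  0.074]
top pot_s 0.9 [ 0.499 -0.565 -0.002]
top pot_s 0.81 [ 0.59  -0.401 -0.002]
```

View pics/w18.png

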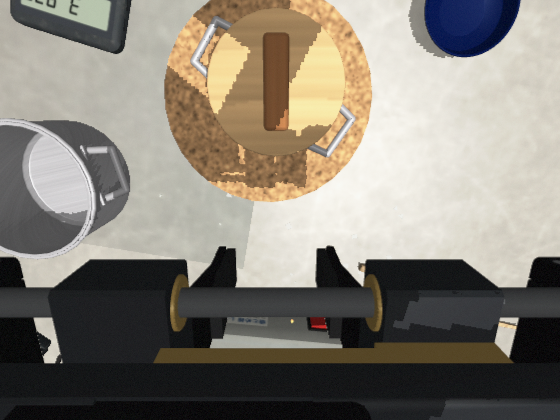

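View pics/s18c.png

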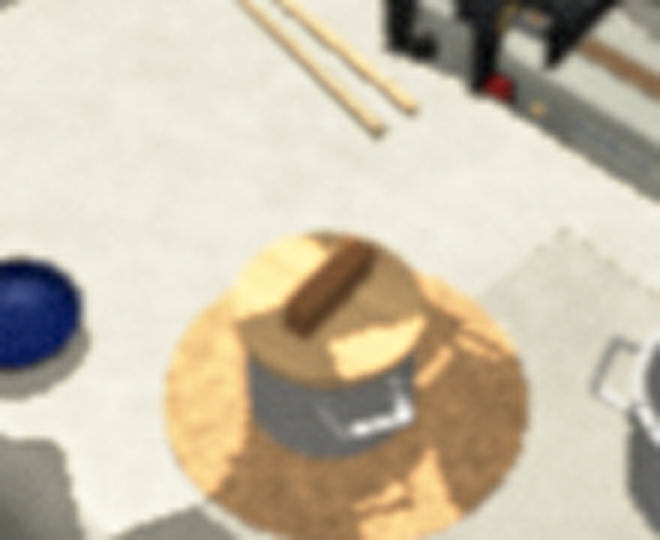

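View pics/top18.png

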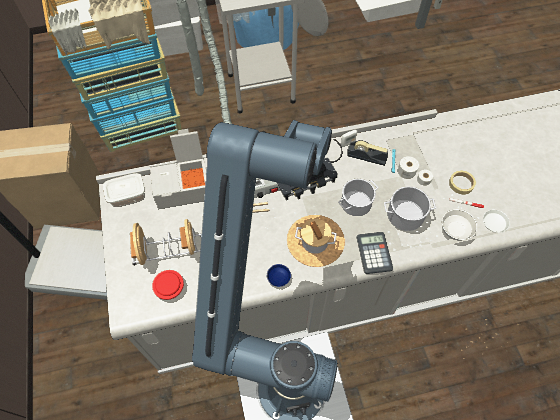

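Run:
```python
from ov import *
im=cv2.cvtColor(cv2.imread('pics/w18.png'),cv2.COLOR_BGR2RGB); c=cal('wrist')
u0,v0,k=150,0,4
cr=cv2.resize(im[0:175,u0:u0+195],None,fx=k,fy=k,interpolation=2)
C=(.4718,-.2068)
for z,col in((.085,(255,0,0)),):
    P=[proj([C[0]+.053*np.cos(a),C[1]+.053*np.sin(a),z],'wrist',c) for a in np.linspace(0,6.28,200)]
    cv2.polylines(cr,[np.int32([[(u-u0+.5)*k,(v-v0+.5)*k] for u,v in P])],True,col,1)
ph=np.radians(10);e=np.array([np.cos(ph),np.sin(ph),0]);f=np.array([-e[1],e[0],0])
P=[proj(np.array([*C,.109])+a*.032*e+b*.009*f,'wrist',c) for a,b in((1,1),(1,-1),(-1,-1),(-1,1))]
cv2.polylines(cr,[np.int32([[(u-u0+.5)*k,(v-v0+.5)*k] for u,v in P])],True,(0,0,255),1)
save(cr,'w18o.png')
```

```text
(no output)
```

View pics/w18o.png

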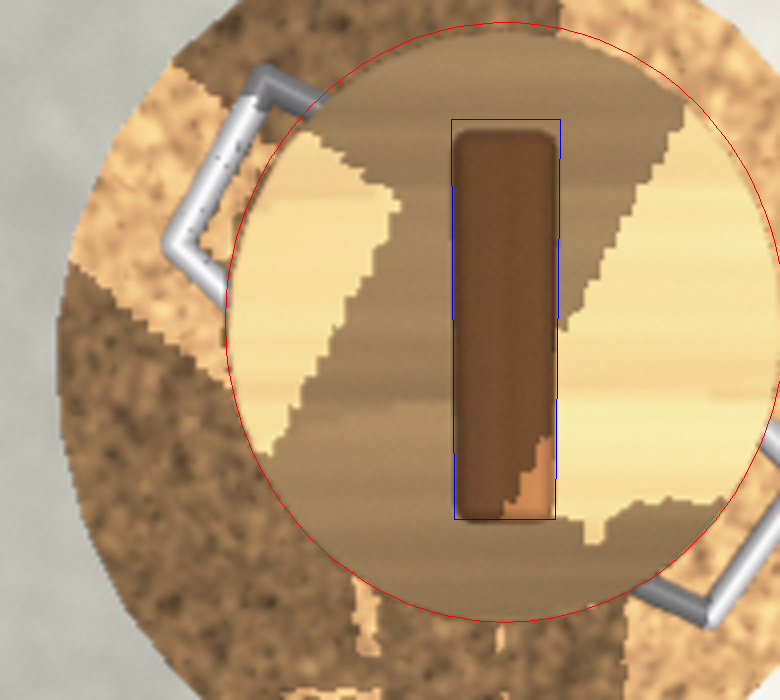

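jog_arm(commands=[[0,0,0,25,0,-10,0.5],[0,0,0,15,0,-10,0.5],[0,0,0,0,0,0,0.5],[0,0,0,0,0,0,0.5],[0,0,0,0,0,0,0.5],[0,0,0,0,0,0,0.5],[0,0,0,0,0,0,0.5]])

```text
t: 26.7
eef_pos: [0.5315, -0.1951, 0.2316]
eef_rot: [0.276, -3.128, 0.0]
force: [-0.4, -0.6, -0.4]
opening: 0.5
```

Run:
```python
from ov import *
im=r.get_image('wrist'); save(im,'w19.png'); c=cal('wrist')
u0,v0,k=170,40,4
cr=cv2.resize(im[v0:v0+150,u0:u0+195],None,fx=k,fy=k,interpolation=2)
C=(.4718,-.2068)
for z,col in((.085,(255,0,0)),):
    P=[proj([C[0]+.053*np.cos(a),C[1]+.053*np.sin(a),z],'wrist',c) for a in np.linspace(0,6.28,200)]
    cv2.polylines(cr,[np.int32([[(u-u0+.5)*k,(v-v0+.5)*k] for u,v in P])],True,col,1)
ph=np.radians(10);e=np.array([np.cos(ph),np.sin(ph),0]);f=np.array([-e[1],e[0],0])
P=[proj(np.array([*C,.109])+a*.032*e+b*.009*f,'wrist',c) for a,b in((1,1),(1,-1),(-1,-1),(-1,1))]
cv2.polylines(cr,[np.int32([[(u-u0+.5)*k,(v-v0+.5)*k] for u,v in P])],True,(0,0,255),1)
save(cr,'w19o.png'); print(r.sense()['eef_pos'])
```

```text
[ 0.53151897 -0.19514783  0.23161881]
```

View pics/w19o.png

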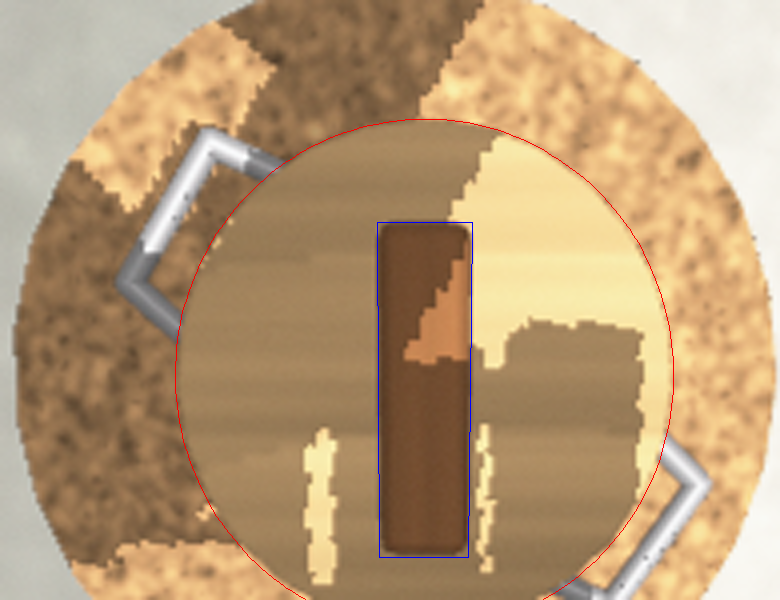

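```bash
python3 -c "
from bench import r
print(r.finish_job())"
```

```text
the job is handed in; nothing more can be done
None
```

The small pot on the mat is covered with the small wooden lid, and the job was handed in at about 27 s of the 51 s allowed. I took the lid from the middle rack place by its rim and laid it on the worktop with the handle up. Then I let go, took it again by the handle and lowered it into the mouth.

**Last checks:**
- **Seating:** the lid met the rim with about 3 N at TCP height 0.112 m, which is the expected seated height. After release, the wrist picture matched a level lid model with its top at 85 mm to within about a millimetre all round.
- **Surroundings:** in the last overhead picture the other two lids, the other pots, the dish, the calculator and the red look-alike show no visible change. The scissors and most of the chopsticks were hidden behind the arm there. The scissors were last seen in place before I carried the lid to the pot, and the chopsticks in the scene picture after release.

**Disagreements and touches:**
- **Pot position:** the cameras differed by 2 to 3 mm on the pot's centre, so I used a compromise position.
- **Contact with the pot:** there was a light side force of about 1.5 N as the lid went in, and it eased after a 1 mm correction. I saw no sign that the pot moved, though I can't rule out a very small shift.
- **Earlier close-up:** one picture before the last showed the lid's front edge about 2 pixels off the model. The better-centred picture did not show it, so I put it down to distortion at the picture's edge.

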